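# Clamp the graphite paddle for dressing with a torque-limited knob

### The arm

A 6-joint arm with a two-finger parallel gripper is mounted at the origin on a cart in front of the work surface, level with it; the furniture and walls round the work are solid. World frame = base frame: x ahead of the robot, y to its left, z up, the work surface at z = 0. Lengths are in m, angles in degrees, forces in N, time in s.
With the tool pointing down it reaches from about 0.4 to 0.825 m from the base axis. Payload 7 kg.
Tool frame: the origin (TCP) lies midway between the tips of the shut fingers; the grasp point (between the pads) lies r.grip_depth behind it (r.grip_depth is the distance from the TCP to the grasp point, in m); z points along the fingers, y is the direction in which the jaws open and shut (so a half turn about z gives the same grasp; the last joint's range is limited). The gripper opens to 88 mm and grips with 3 to 60 N. Pads are 19 mm wide; open, the fingers measure 130 mm over their backs; the gripper's body (78 mm by 193 mm) begins 47 mm behind the grasp point.
Start: joints at [-48.753, 20.546, 0.682, 0, -70.136, -16.507], TCP at [0.282, -0.613, 0.227] pointing down, gripper open.
Joint ranges: [-176.03, 176.03], [-82.01, 121.73], [-58.28, 71.71], [-173.87, 95.51], [-174.79, -0.11], [-173.66, 173.66]. Speed limits (degrees/s): [136.94, 136.94, 172.46, 180, 180, 180].

### API

Orientations are given as [roll, pitch, yaw] about the fixed x, y, z axes, in that order (R = Rz(yaw) Ry(pitch) Rx(roll)).
In Python, from plant import r, imaging, close_job gives the robot as it stands.
- The arm moves only by the tool step_arm, never from a script. Its argument "commands" is a list of rows, each a list of 2 entries, a list of its own where there are three numbers: the shift along the tool's x, y, z in mm, then the turn about the tool's z in degrees. In form: [[[x, y, z], twist], ...]. A call has 1 to 20 rows; each row shifts and turns the commanded pose from where the row before left it, along the tool's axes as they then stand; what a row does not reach is not made up. A row lasts 1/8 s, in which the tool goes at most 62.5 mm and 10.7 degrees, less where a joint would pass 70% of its speed; a pose out of reach is approached as far as the arm can. A call with a gripper value outside its range is refused whole. "gripper" is the closure, from 0 (fully open) to 1 (shut), set as the call begins (left out, the last holds). The fingers move at their own pace and stop on an object; "grip_force" is the grip in N (left out, the last holds). Time passes only in rows, so rows that do not move let the fingers close. It gives the time, the measured TCP pose, the force and the opening at its end, in the units of the state.
- r.get_state(): the state, without advancing time (a new reading comes with each control period).
- imaging.capture(name): name is "side" or "top" or "wrist"; returns a dict with "img" (400x640x3 uint8, red, green, blue), "z_map" (400x640 float32, m along the optical axis (not along the pixel's ray), 0 where there is no reading), "vfov" (degrees; the focal length in pixels is half the picture's height over the tangent of half this angle, whatever the lens; pixels are square), "cx", "cy" (the principal point, pixels), "extrinsics" (4x4, takes a point from camera to world coordinates); the wrist camera has in their place "T_tool_cam" (4x4, takes a point from camera to tool coordinates, whose origin is the TCP and whose axes are the flange's). Camera axes: x right, y down, z forward; pixel columns grow to the right and rows downward; lengths in m; the calibration is good to about 2 mm. A picture is of the moment at which its call begins: read the wrist's pose just before it.
- close_job(): hands the job in, once; it reports no verdict.
The state is a dict: "time_s": time; "joints": joint angles; "qd": joint speeds; "joint_torque": joint torques, N m; "tcp_pos": TCP position; "eef_rot": TCP orientation; "contact_force": force on the tool from outside, world axes, zero at the start; "moment": the same for the moment, N m; "gripper_width": finger opening in m.
Only numpy, scipy, OpenCV 4.12 (cv2) and the standard library are available. Lean on these libraries where they do the work, as an engineer would, in place of code of your own. Each camera call takes 0.05 s, during which the arm holds its last target.

### The job

Set the graphite paddle up for dressing: slide its blade flat into the nest of the bench clamp, under the bridge, gently up against the brass end stop. Then turn the knurled knob on top clockwise until its ratchet slips, let it slip one to three clicks (no more), and leave the paddle clamped. Do not disturb the mug or the steel cup.

Things in the scene. Friction and masses are not known exactly. Their poses are not given: they have to be found in the camera images.
- graphite_paddle: Flat black graphite blade 55 x 85 x 12 mm on a 7 mm steel rod with a round beech grip; 260 mm long, 0.37 kg; lies nearly flat (1 degree nose-up). Origin: mid-length, level of the blade's underside. y runs along it: grip y = 18 to 130 mm (24 mm thick, underside at z = 3 mm), holding block y = -16 to 18, blade -130 to -45; z up. Balance point at y = -29 mm.
- blade_tip (a point): Middle of the far end face of the blade (paddle frame: x 0, y -130, z 6 mm).
- paddle_grip (a point): In the square aluminium holding block on the rod: 14 mm wide in x, 34 mm long in y, from z = 3 to 32 mm (with a low screw head on top). This point: paddle frame x 0, y 1, z 24 mm. The place to hold the paddle, across x, from above.
- clamp: Fixed bench clamp: steel base plate 88 x 116 mm with a grey bridge over it. Origin: on the bench under the knob's axis. x points into the nest (its mouth is at -x), z up. Nest: channel along x, 59 mm wide between rails 10 mm high, x = -40 to 45 mm; floor 10 mm above the bench, x = -31 mm on. Blade fully home: blade_tip at x = 42.5, y = 0, z = 16 mm; paddle_grip at x = -88.5, y = 0, z = 34 mm.
- nest_mouth (a point): Middle of the nest's mouth, where its side walls begin, flared to about 75 mm (clamp frame: x = -68, y = 0, z = 5 mm). A ramp rises from the bench at x = -94 mm to the nest's floor, 10 mm high, at x = -31 mm, and lifts a drooping blade. Slide the blade in from in front of the ramp along the clamp's +x, some 3 mm above the floor; it drags a little.
- grip_rest (a point): Top of a small rest, 20 x 12 mm, 11.5 mm high, that carries the beech grip in front of the nest (clamp frame: x = -190, y = 0). A tongue 12 mm wide and 4 mm high joins it to the base plate.
- bridge_top (a point): Middle of the bridge's top, 80 mm above the bench. The bridge is 34 mm long in x, 114 mm in y, its underside 62 mm above the bench; its two posts stand at y = 41 to 55 mm either side, x = -15 to 15 mm.
- end_stop: Brass block on the nest's floor that the blade's end face comes up against. Origin: its foot, at the middle of its working face; clamp frame x = 42.5, y = 0, z = 10 mm. The graphite chips if it is pushed against it with more than 45 N.
- plunger: Steel plunger under the bridge, foot 26 mm in diameter. Origin: middle of the underside of its foot. It starts 28 to 42 mm above the bench, that is 6 to 20 mm above the top of a blade in the nest (22 mm above the bench), and goes down 5 mm for each radian that the collar turns clockwise; it stays where it is left.
- collar: Steel collar, 44 mm in diameter, on top of the bridge under the knob. It drives the plunger (0.16 N m of friction) and has a black line. Origin: on its axis, at its underside, 80 mm above the bench; line at -x; z is up. It stops turning once the plunger is tight on the blade.
- knob_grip (a point): Point on the axis of the round knurled knob, 104 mm above the bench. The knob is 36 mm in diameter and stands 88 to 116 mm above the bench; grip it from above at any yaw. It stays at this height. It takes the collar along through a ratchet. Clockwise seen from above lowers the plunger; turned back, it only clicks back idly and does not raise it.
- knob_top (a point): Top of the knob, on its axis, 116 mm above the bench. Torques: free winding 0.16 N m or less; once the plunger is on the blade the torque rises within about 0.5 rad to 0.35 N m; there the ratchet clicks over, the torque falls to nothing, and rises again, once for each click of 30 degrees. The plunger then stays pressed on the blade with 10 to 30 N.
- knob_mark (a point): End of the knob's black line at its top rim, 18 mm from the axis, 116 mm above the bench. It starts in line with the collar's line (collar frame: x = -18 mm, y = 0) and stays so while the collar turns along; each click puts it 30 degrees clockwise past the collar's line (towards the collar's +y, then +x).
- mug: Grey mug, 82 mm in diameter, 94 mm high, loose. Origin: centre of its underside. Leave alone.
- steel_cup: Dark steel cup, 66 mm in diameter, 38 mm high, loose. Origin: centre of its underside. Leave alone.

How it is judged (in metres and radians):
On the way, in this order (a step that is already met when the one before it is completed fails the run):
1. the blade is home in the nest, under the bridge, up to the end stop (x of blade_tip in the frame of clamp above 0.0385 m and y of blade_tip in the frame of clamp between -0.005 and 0.005 m and z of blade_tip in the frame of clamp below 0.022 m and contact force between plunger and graphite_paddle below 3 N), for 0.1 s.
2. the plunger is tight on the blade and the ratchet has slipped by at least a click (contact force between plunger and graphite_paddle above 4 N and y of knob_mark in the frame of collar above 0.0076 m), for 0.1 s.
At the end, for the whole second after the job is handed in: The blade lies flat in the nest with its end within 4 mm of the end stop and within 5 mm of the middle of the channel, the plunger presses it with more than 4 N, the knob's line stands at least a click (25 to 120 degrees) clockwise past the collar's line, and the paddle is at rest (all of step 2 and x of blade_tip in the frame of clamp above 0.0385 m and y of blade_tip in the frame of clamp between -0.005 and 0.005 m and z of blade_tip in the frame of clamp below 0.019 m and linear speed of graphite_paddle below 0.01 m/s); the robot touches nothing.
It fails at once if the ratchet is run on by about four clicks or more (knob's line 120 degrees past the collar's) (x of knob_mark in the frame of collar above 0.009 m).
It fails at once if the blade is pushed against the end stop with more than 45 N (contact force between graphite_paddle and end_stop above 45 N).
It fails at once if the mug or the steel cup is moved by more than 30 mm (distance of any of mug, steel_cup from where it was at the start of the episode above 0.03 m).
It also fails if it takes over 72 s, if anything falls off the work surface, if the arm or the gripper's body presses on something with over 40 N, if the wrist force passes 120 N, or if a joint passes its speed limit or range.

## Working session

There is one attempt and no reset: what is moved stays moved. The work goes in short steps, Python scripts to look and compute and a tool call to move; the robot and the scene stay as the last step left them, time stands still between calls to the robot, and variables do not carry over. Pictures are saved under pics/ and viewed, and the job is handed in when it is done.

Besides the shell and the picture viewer there is one more tool, called after "Call:" by a JSON object that holds its "fn" and its "kwargs". step_arm: Moves the arm, as the interface text tells. Its arguments: {"type":"object","properties":{"commands":{"type":"array","items":{"type":"array"}},"gripper":{"type":"number"},"grip_force":{"type":"number"}},"required":["commands"]}

```bash
mkdir -p pics; ls; cat > h.py <<'E'
import numpy as np, cv2
from scipy.spatial.transform import Rotation as R
from plant import r, imaging, close_job
def cap(n):
    s=r.get_state(); c=imaging.capture(n)
    if n=="wrist":
        T=np.eye(4);T[:3,:3]=R.from_euler('xyz',s["eef_rot"],degrees=True).as_matrix();T[:3,3]=s["tcp_pos"]
        c["extrinsics"]=T@np.array(c["T_tool_cam"])
    c["f"]=c["img"].shape[0]/2/np.tan(np.radians(c["vfov"])/2)
    return c
def save(c,name):
    cv2.imwrite(f"pics/{name}.png",cv2.cvtColor(c["img"],cv2.COLOR_RGB2BGR))
def ray(c,u,v):
    E=np.array(c["extrinsics"]);d=np.array([(u-c["cx"])/c["f"],(v-c["cy"])/c["f"],1.])
    return E[:3,3],E[:3,:3]@d
def onz(c,u,v,z):
    o,d=ray(c,u,v);return o+d*(z-o[2])/d[2]
def cloud(c):
    z=c["z_map"];h,w=z.shape;u,v=np.meshgrid(np.arange(w),np.arange(h))
    P=np.stack([(u-c["cx"])/c["f"]*z,(v-c["cy"])/c["f"]*z,z],-1)
    E=np.array(c["extrinsics"]);return P@E[:3,:3].T+E[:3,3]
def proj(c,p):
    E=np.linalg.inv(np.array(c["extrinsics"]));q=E[:3,:3]@np.array(p)+E[:3,3]
    return q[0]/q[2]*c["f"]+c["cx"],q[1]/q[2]*c["f"]+c["cy"]
E
cat > a.py <<'E'
from h import *
import pickle
s=r.get_state();print(s, r.grip_depth)
for n in ["top","side","wrist"]:
    c=cap(n);save(c,n+"0");pickle.dump(c,open(n+"0.pkl","wb"))
    print(n,c["f"],c["cx"],c["cy"],np.round(c["extrinsics"],3).tolist())
E
python3 a.py
```

```text
pics
{'time_s': 0.0, 'joints': array([-4.87523877e+01,  2.05900277e+01,  6.33576186e-01, -2.03028468e-02,
       -7.01365483e+01, -1.65065497e+01]), 'qd': array([-0.08999313, -0.014328  ,  0.00699247, -0.00328413,  0.05900358,
        0.07487249]), 'joint_torque': array([ 2.57802158e-04, -5.82718098e+01,  2.93056977e+01,  6.99683100e+00,
        6.87731575e-03, -1.87558030e-04]), 'tcp_pos': array([ 0.28226197, -0.61260226,  0.22563651]), 'eef_rot': array([ 1.79905410e+02, -8.12667177e-03, -1.55265845e+02]), 'contact_force': array([-0.72545019, -0.12076618, -0.32762324]), 'moment': array([-0.0245618 ,  0.04551859, -0.01622879]), 'gripper_width': 0.08749888313915916} 0.0188
top 421.15003074530404 319.9069029166585 195.67750767680988 [[-0.007, -0.992, 0.128, 0.377], [-1.0, 0.009, 0.016, 0.077], [-0.017, -0.128, -0.992, 1.642], [0.0, 0.0, 0.0, 1.0]]
side 463.9619883081034 323.71662873216457 193.8661464104165 [[-0.903, -0.266, 0.338, -0.005], [-0.43, 0.538, -0.725, 1.286], [0.011, -0.8, -0.601, 1.086], [0.0, 0.0, 0.0, 1.0]]
wrist 298.2329679450754 320.0524732924672 197.28580952764355 [[-0.419, 0.873, 0.25, 0.215], [0.908, 0.402, 0.117, -0.643], [0.001, 0.276, -0.961, 0.384], [0.0, 0.0, 0.0, 1.0]]
```

View pics/top0.png

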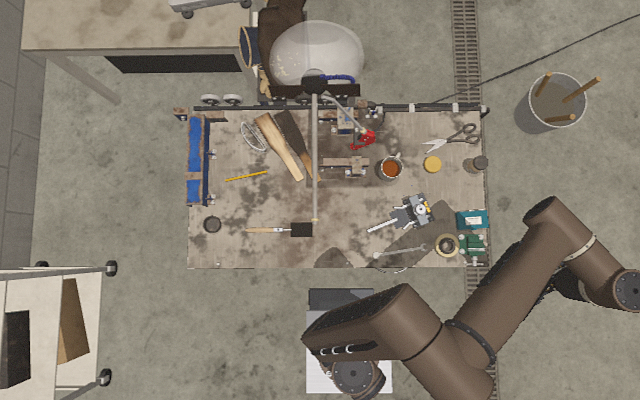

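View pics/side0.png

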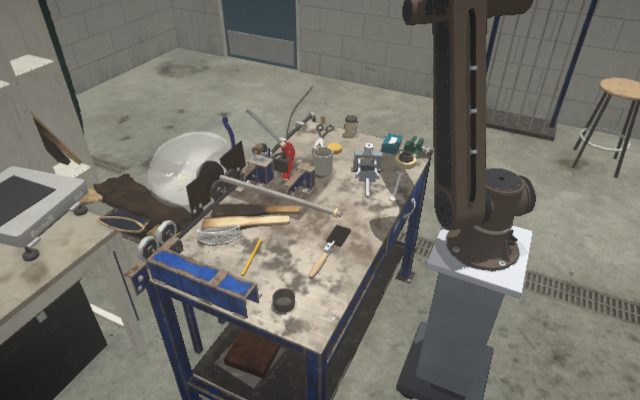

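View pics/wrist0.png

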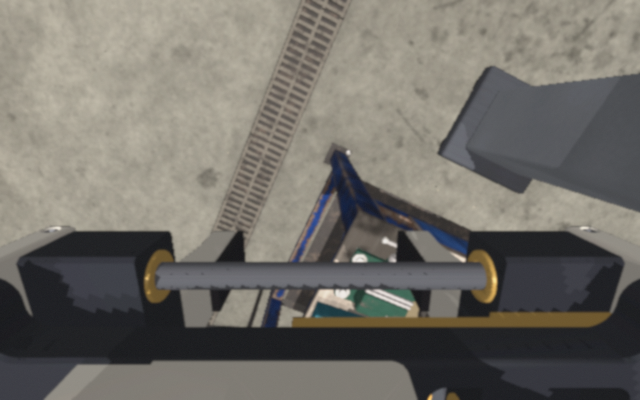

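The top view shows the paddle at about (248–312, 229), with the blade on the right. The clamp is near (410, 212) with its tongue toward (370, 228). The mug is at (390, 167) and the dark cup at (212, 224). I'll zoom in on each.

```bash
cat > b.py <<'E'
from h import *
import pickle
c=pickle.load(open("top0.pkl","rb"))
im=cv2.cvtColor(c["img"],cv2.COLOR_RGB2BGR)
cv2.imwrite("pics/z1.png",cv2.resize(im[180:260,350:450],None,fx=7.5,fy=7.5,interpolation=cv2.INTER_CUBIC))
cv2.imwrite("pics/z2.png",cv2.resize(im[200:260,235:335],None,fx=8,fy=8,interpolation=cv2.INTER_CUBIC))
P=cloud(c)
for n,u,v in [("rod",315,150),("rodtip",315,218),("blade",302,230),("grip",255,229),("block",284,230),("mug",390,155),("clamp",410,212),("knob",421,209),("rest",372,228),("table",340,240),("robot",350,320),("cup",212,224),("wood",300,170), ("bl",200,150),("thing",345,165)]: print(n,np.round(P[v,u],3))
c=pickle.load(open("side0.pkl","rb"));im=cv2.cvtColor(c["img"],cv2.COLOR_RGB2BGR)
cv2.imwrite("pics/z3.png",cv2.resize(im[130:290,250:450],None,fx=4,fy=3.75,interpolation=cv2.INTER_CUBIC))
E
python3 b.py
```

```text
rod [0.757 0.119 0.065]
rodtip [0.496 0.12  0.064]
blade [0.454 0.172 0.014]
grip [0.459 0.354 0.018]
block [0.454 0.242 0.015]
mug [ 0.748 -0.177  0.002]
clamp [ 0.52  -0.246  0.009]
knob [ 0.522 -0.266  0.115]
rest [ 0.46  -0.099  0.002]
table [ 0.415  0.026 -0.007]
robot [0.217 0.025 0.644]
cup [0.48  0.525 0.004]
wood [ 0.692  0.181 -0.003]
bl [0.756 0.555 0.086]
thing [0.694 0.006 0.081]
```

View pics/z1.png

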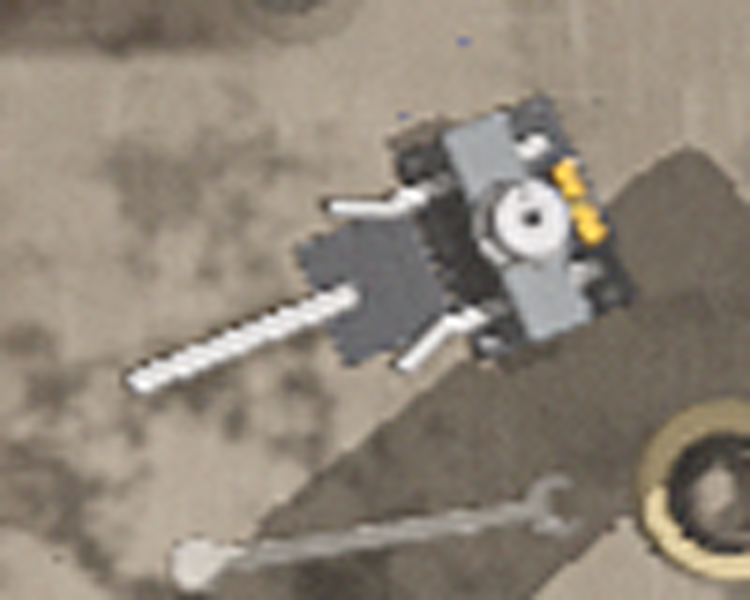

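View pics/z2.png

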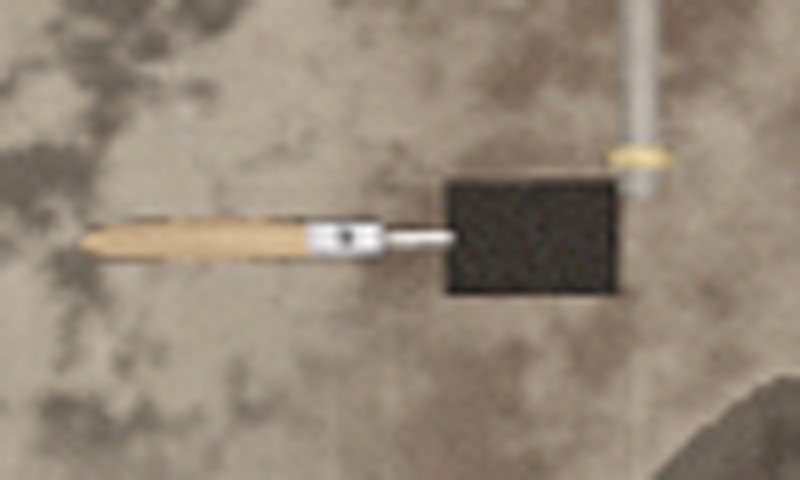

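View pics/z3.png

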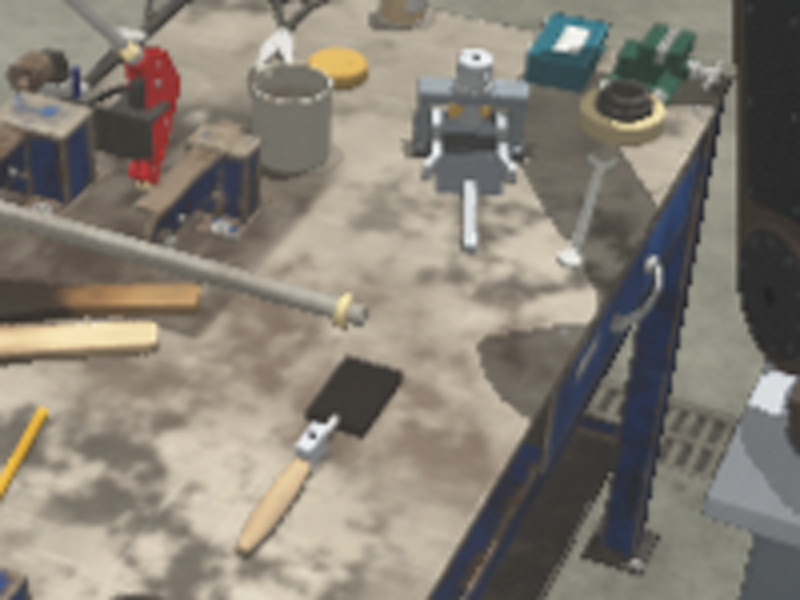

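```bash
cat >> h.py <<'E'
def goto(p,yaw,s=None):
    """print shift in current tool axes (mm) and twist (deg) to reach TCP p, yaw, tool down"""
    s=s or r.get_state()
    A=R.from_euler('xyz',s["eef_rot"],degrees=True).as_matrix()
    d=A.T@(np.array(p)-s["tcp_pos"])*1000
    tw=-(yaw-s["eef_rot"][2]); tw=(tw+180)%360-180
    print("t",round(s["time_s"],2),"tcp",np.round(s["tcp_pos"],4),"rot",np.round(s["eef_rot"],2),"j",np.round(s["joints"],1),"F",np.round(s["contact_force"],1),"M",np.round(s["moment"],2),"w",round(s["gripper_width"],4))
    print("shift",np.round(d,1),"twist",round(tw,2))
E
cat > c.py <<'E'
from h import *
import pickle
c=pickle.load(open("top0.pkl","rb"))
k=onz(c,350+533/7.5-.4,180+218/7.5-.4,.116);t=onz(c,350+138/7.5-.4,180+383/7.5-.4,.0115)
d=k-t;print("knob",k,"rest",t,np.hypot(*d[:2]),np.degrees(np.arctan2(d[1],d[0])))
off=lambda x,y:(235+x/8-.4,200+y/8-.4)
for n,x,y,z in [("tip",618,237,.008),("b1",618,180,.014),("b2",618,295,.014),("b3",447,180,.012),("b4",447,295,.012),("block0",307,238,.032),("block1",383,238,.032),("gripend",82,241,.015)]:
    print(n,onz(c,*off(x,y),z))
goto([.487,-.172,.35],-70)
E
python3 c.py
```

```text
knob [ 0.52275971 -0.26436277  0.116     ] rest [ 0.44926282 -0.08224342  0.0115    ] 0.19639055216783588 -68.02274819653235
tip [0.45662102 0.13446896 0.008     ]
b1 [0.48383834 0.13413786 0.014     ]
b2 [0.4284579  0.13437734 0.014     ]
b3 [0.48462025 0.21710857 0.012     ]
b4 [0.42912243 0.2169887  0.012     ]
block0 [0.45610039 0.28232024 0.032     ]
block1 [0.45582521 0.24594051 0.032     ]
gripend [0.45631227 0.39346952 0.015     ]
t 0.15 tcp [ 0.2823 -0.6127  0.2258] rot [ 1.7993e+02 -1.0000e-02 -1.5527e+02] j [-48.8  20.6   0.6  -0.  -70.1 -16.5] F [0.1 0.4 0.3] M [0.01 0.03 0.02] w 0.0876
shift [-370.3  314.8 -123.8] twist -85.27
```

Call:
{"fn": "step_arm", "kwargs": {"commands": [[[-20,16,-10],0],[[-37,31,-12],0],[[-37,31,-12],0],[[-37,31,-12],0],[[-37,31,-12],0],[[-37,31,-12],0],[[-37,31,-12],0],[[-37,31,-12],0],[[-37,31,-12],0],[[-37,31,-12],0],[[-17,20,-6],0],[[0,0,0],-10],[[0,0,0],-10.6],[[0,0,0],-10.6],[[0,0,0],-10.6],[[0,0,0],-10.6],[[0,0,0],-10.6],[[0,0,0],-10.6],[[0,0,0],-10.6],[[0,0,0],-2]], "gripper": 0}}

```text
time_s: 2.65
tcp_pos: [0.4863, -0.1715, 0.3509]
eef_rot: [-180.0, -0.0, -69.0]
contact_force: [-0.3, 1.0, 0.7]
gripper_width: 0.0877
```

```bash
cat > v.py <<'E'
from h import *
import pickle,sys
n=sys.argv[1];c=cap("wrist");save(c,n);pickle.dump(c,open(n+".pkl","wb"));goto([.487,-.172,.35],-70)
E
python3 v.py w1
```

```text
t 2.7 tcp [ 0.4864 -0.1716  0.3509] rot [-1.7997e+02 -1.0000e-02 -6.9030e+01] j [  2.4   2.   -6.9  -0.  -81.1  18.6] F [-0.   0.  -0.8] M [-0.02  0.07  0.01] w 0.0877
shift [ 0.6 -0.4  0.9] twist 0.97
```

View pics/w1.png

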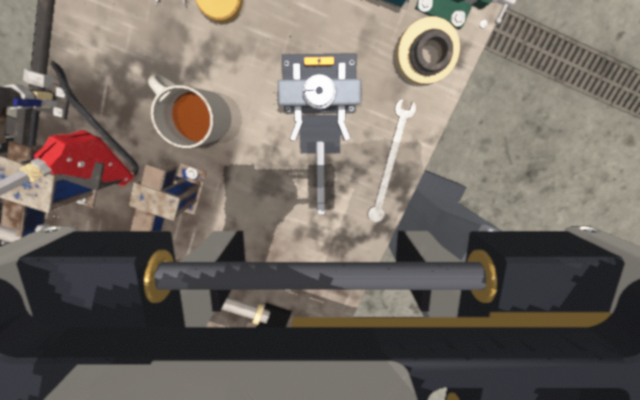

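The wrist view shows the clamp upright. The knob is at about (319, 91), the tongue runs from (320, 145) to (321, 213), and the bridge is at rows 82–104. I'll zoom in to measure.

```bash
cat > d.py <<'E'
from h import *
import pickle
c=pickle.load(open("w1.pkl","rb"))
im=cv2.cvtColor(c["img"],cv2.COLOR_RGB2BGR)
z=cv2.resize(im[40:225,255:385],None,fx=4,fy=4,interpolation=cv2.INTER_CUBIC)[:600]
cv2.imwrite("pics/z4.png",cv2.resize(im[45:150,255:385],None,fx=6,fy=5.7,interpolation=cv2.INTER_CUBIC))
g=cv2.cvtColor(im,cv2.COLOR_BGR2GRAY)
# tongue: bright run per row near col 320
for v in range(140,220,6):
    row=g[v,300:345].astype(int);print(v,row.tolist())
P=cloud(c)
for u,v in [(310,85),(319,98),(300,92),(350,92),(320,180),(320,210),(270,150)]:print(u,v,np.round(P[v,u],4))
E
python3 d.py
```

```text
140 [126, 107, 102, 100, 100, 101, 100, 100, 100, 100, 100, 100, 100, 100, 99, 101, 104, 111, 115, 117, 119, 117, 112, 106, 102, 99, 99, 100, 100, 99, 100, 101, 99, 99, 100, 100, 100, 100, 104, 117, 148, 169, 169, 160, 166]
146 [123, 103, 100, 99, 99, 98, 96, 90, 87, 86, 86, 86, 86, 86, 89, 104, 142, 185, 213, 222, 225, 228, 223, 192, 137, 97, 88, 86, 86, 86, 86, 86, 85, 87, 90, 93, 95, 95, 98, 113, 139, 158, 164, 165, 165]
152 [150, 127, 119, 119, 119, 118, 114, 107, 100, 97, 99, 100, 99, 99, 98, 108, 140, 182, 212, 221, 226, 227, 223, 192, 139, 100, 91, 90, 91, 93, 95, 99, 100, 100, 99, 101, 104, 107, 109, 120, 140, 159, 164, 162, 160]
158 [173, 172, 172, 173, 173, 172, 170, 163, 154, 151, 151, 150, 146, 141, 132, 125, 139, 176, 208, 220, 224, 226, 222, 193, 140, 105, 96, 97, 100, 107, 116, 130, 144, 154, 161, 164, 165, 165, 164, 162, 160, 157, 154, 150, 148]
164 [142, 139, 141, 143, 149, 153, 156, 149, 134, 117, 108, 106, 102, 94, 87, 86, 105, 145, 177, 189, 194, 197, 188, 162, 120, 87, 76, 76, 75, 75, 79, 89, 103, 115, 121, 119, 115, 110, 104, 100, 99, 101, 103, 106, 111]
170 [10
[... 1494 characters left out ...]
2 [188, 188, 187, 187, 187, 185, 185, 182, 176, 172, 167, 161, 157, 156, 155, 159, 166, 182, 210, 227, 230, 228, 223, 214, 188, 163, 156, 158, 158, 157, 156, 157, 160, 164, 169, 174, 179, 186, 191, 197, 201, 205, 205, 204, 199]
218 [188, 188, 190, 190, 190, 190, 189, 187, 180, 172, 161, 155, 157, 164, 171, 177, 183, 182, 179, 177, 175, 175, 176, 175, 173, 172, 168, 161, 154, 147, 141, 142, 148, 155, 160, 161, 162, 165, 171, 180, 187, 186, 174, 157, 146]
310 85 [ 0.5361 -0.2653  0.1163]
319 98 [ 0.5203 -0.255   0.1171]
300 92 [ 0.5478 -0.2543  0.0811]
350 92 [ 0.4845 -0.2786  0.0818]
320 180 [ 0.4724 -0.1337  0.004 ]
320 210 [ 0.4538 -0.0853  0.0127]
270 150 [ 5.702e-01 -1.510e-01 -5.000e-04]
```

View pics/z4.png

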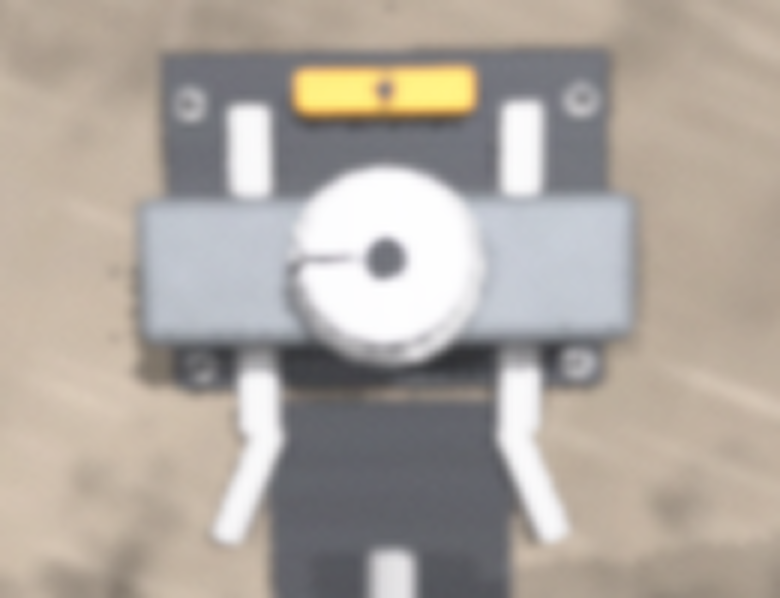

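```bash
cat > e.py <<'E'
from h import *
import pickle
c=pickle.load(open("w1.pkl","rb"))
q=lambda x,y,z:onz(c,255+x/6-.42,45+y/5.7-.42,z)
k=q(386,258,.116)
t1=onz(c,320.05,152,.004);t2=onz(c,320.5,200,.004);t3=onz(c,320.5,210,.0115)
ang=lambda a,b:np.degrees(np.arctan2(*(b-a)[1::-1]))
print("knob",k,"tongue",ang(t2,t1),"to knob",ang(t2,k),ang(t3,k),np.hypot(*(k-t3)[:2]))
L=q(145,270,.08);Rr=q(631,270,.08);print("bridge",np.hypot(*(L-Rr)[:2]),(L+Rr)/2,ang(Rr,L)-90)
f=q(386,342,.08);b=q(386,200,.08);print("bridge x",(f+b)/2,np.hypot(*(f-b)[:2]))
y1=q(293,90,.025);y2=q(476,90,.025);print("brass",(y1+y2)/2,ang(k,(y1+y2)/2))
for a in [(168,56),(608,52),(160,385),(605,387)]: print("plate",q(*a,.01))
p=[q(*a,.01) for a in [(168,56),(608,52),(605,387)]];print(ang(p[1],p[0])-90,ang(p[2],p[1]))
r1=(q(228,180,.02)+q(543,180,.02))/2;r2=(q(240,400,.02)+q(540,400,.02))/2;print("rails",r1,r2,ang(r2,r1),ang(r2,k))
for a in [(268,290),(250,230),(350,290)]:pass
P=cloud(c);
for u,v in [(319,106),(320,104),(302,98),(335,99)]:print(np.round(P[v,u],4))
E
python3 e.py
```

```text
knob [ 0.52382458 -0.26402015  0.116     ] tongue -68.44574208833085 to knob -68.29536014252639 -68.35255197420807 0.1923949415501896
bridge 0.11019162828771203 [ 0.52344062 -0.26382053  0.08      ] -68.98708579778993
bridge x [ 0.52371563 -0.26328638  0.08      ] 0.03202623893796331
brass [ 0.54154282 -0.30810393  0.025     ] -68.10371254400735
plate [ 0.59703348 -0.29822772  0.01      ]
plate [ 0.49255187 -0.3394035   0.01      ]
plate [ 0.57130228 -0.21703167  0.01      ]
plate [ 0.45958789 -0.25936772  0.01      ]
-68.49079969070559 -67.61492282634735
rails [ 0.53366894 -0.28816392  0.02      ] [ 0.51221926 -0.23546019  0.02      ] -67.85436667619928 -67.8856823021073
[ 0.5172 -0.2466  0.0853]
[ 0.5165 -0.2488  0.117 ]
[ 0.5427 -0.2481  0.0798]
[ 0.5001 -0.263   0.0811]
```

```bash
python3 -c "
from h import *
goto([.456,.335,.26],-90)"
```

```text
t 2.7 tcp [ 0.4864 -0.1716  0.3509] rot [-1.7997e+02 -1.0000e-02 -6.9030e+01] j [  2.4   2.   -6.9  -0.  -81.1  18.6] F [-0.   0.  -0.8] M [-0.02  0.07  0.01] w 0.0877
shift [-484.  -152.8   90.9] twist 20.97
```

Call:
{"fn": "step_arm", "kwargs": {"commands": [[[-24,-8,0],0],[[-46,-14,5],0],[[-46,-14.5,10],0],[[-46,-14.5,10],0],[[-46,-14.5,10],0],[[-46,-14.5,10],0],[[-46,-14.5,10],0],[[-46,-14.5,10],0],[[-46,-14.5,10],0],[[-46,-14.5,10],0],[[-46,-14.3,10],0],[[0,0,6],10.5],[[0,0,0],10.5],[[0,0,0],0]]}}

```text
time_s: 4.45
tcp_pos: [0.4556, 0.3346, 0.2495]
eef_rot: [180.0, -0.0, -90.1]
contact_force: [-0.4, 0.4, -0.2]
gripper_width: 0.0877
```

```bash
python3 v.py w2
```

```text
t 4.5 tcp [0.4557 0.3345 0.2497] rot [-180.      0.    -89.94] j [ 56.1   9.4 -11.4   0.  -69.2 -56. ] F [-0.1  0.2  0. ] M [0.03 0.08 0.03] w 0.0874
shift [ 506.5  -30.7 -100.4] twist -19.94
```

View pics/w2.png

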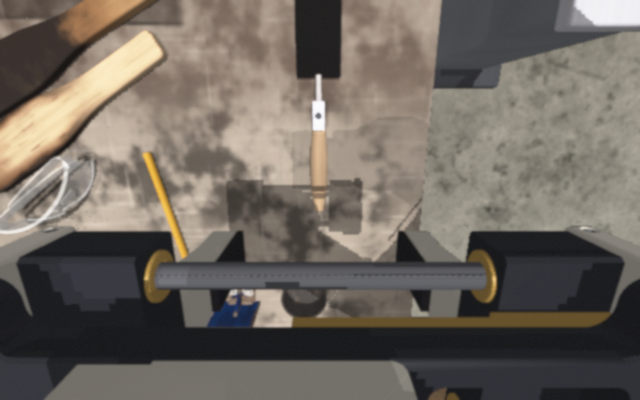

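The paddle is upright in this view. The blade bottom is at row 76 (columns 297–340), and the holding block is at (312–325, 102–130) with its screw at (318.5, 116).

```bash
cat > f.py <<'E'
from h import *
import pickle
c=pickle.load(open("w2.pkl","rb"));g=cv2.cvtColor(c["img"],cv2.COLOR_RGB2GRAY)
m=(g<60).astype(np.uint8);m[:,:280]=0;m[:,360:]=0;m[90:]=0
for v in range(3,76,12):
    x=np.where(m[v])[0];a=onz(c,x.min()-.5,v,.0135);b=onz(c,x.max()+.5,v,.0135);print(v,x.min(),x.max(),(a+b)/2,(a-b)[0])
w=(g>190).astype(np.uint8);w[:,:300]=0;w[:,340:]=0;w[:98]=0;w[134:]=0
n,l,s,ce=cv2.connectedComponentsWithStats(w);print(s,ce)
i=1+np.argmax(s[1:,4]);x,y,ww,hh,_=s[i]
print(onz(c,x+ww/2-.5,y-.5,.032),onz(c,x+ww/2-.5,y+hh-.5,.032),onz(c,x-.5,y+hh/2,.032)-onz(c,x+ww-.5,y+hh/2,.032))
P=cloud(c);print([np.round(P[v,u],4) for u,v in[(318,106),(318,125),(318,40),(318,150)]])
for v in (85,90,95): print(v,g[v,308:330].tolist())
E
python3 f.py
```

```text
3 296 340 [0.45761541 0.13976898 0.0135    ] 0.05218266706962693
15 296 340 [0.45766096 0.1520843  0.0135    ] 0.05269591959768832
27 296 339 [0.45829873 0.16464321 0.0135    ] 0.052036729953495564
39 296 339 [0.45835204 0.17745522 0.0135    ] 0.05255881740686924
51 297 339 [0.45780312 0.19052802 0.0135    ] 0.05188484855921749
63 297 339 [0.45785245 0.2038674  0.0135    ] 0.05241607161772838
75 297 339 [0.4579028  0.21748275 0.0135    ] 0.05295828505657374
[[     0      0    640    400 255629]
 [   312     98     13     36    371]] [[319.50160584 199.62199516]
 [318.393531   115.44204852]]
[0.45787886 0.24458277 0.032     ] [0.45803507 0.28682484 0.032     ] [ 1.58191395e-02 -2.84099918e-05  0.00000000e+00]
[array([0.4579, 0.2543, 0.0335]), array([0.458 , 0.2767, 0.0308]), array([0.4578, 0.1786, 0.0138]), array([0.4582, 0.3088, 0.0187])]
85 [105, 106, 107, 111, 112, 110, 111, 135, 180, 219, 230, 225, 197, 150, 116, 106, 107, 107, 108, 109, 108, 109]
90 [121, 119, 120, 120, 118, 113, 110, 135, 181, 220, 234, 230, 203, 155, 116, 104, 104, 104, 105, 106, 109, 110]
95 [126, 124, 119, 116, 114, 108, 106, 129, 176, 216, 230, 229, 212, 172, 127, 106, 103, 103, 103, 104, 104, 105]
```

Call:
{"fn": "step_arm", "kwargs": {"commands": [[[20,0,20],0],[[30,-1.3,40],0],[[19,0,50],0],[[0,0,50],0],[[0,0,40],0],[[0,0,25],0],[[0,0,12],0],[[0,0,6.5],0],[[0,0,0],0],[[0,0,0],0]]}}

```text
time_s: 5.75
tcp_pos: [0.4576, 0.2659, 0.007]
eef_rot: [-179.9, 0.1, -90.0]
contact_force: [0.0, -0.7, 0.9]
gripper_width: 0.0873
```

```bash
python3 -c "
from h import *
goto([.457,.2654,.006],-90)
c=cap('side');save(c,'s1')"
```

```text
t 5.75 tcp [0.4576 0.2659 0.007 ] rot [-1.7994e+02  7.0000e-02 -9.0040e+01] j [ 51.4  21.3 -32.5   0.  -36.1 -51.5] F [ 0.  -0.7  0.9] M [ 0.02  0.09 -0.01] w 0.0873
shift [0.5 0.6 1. ] twist -0.04
```

View pics/s1.png

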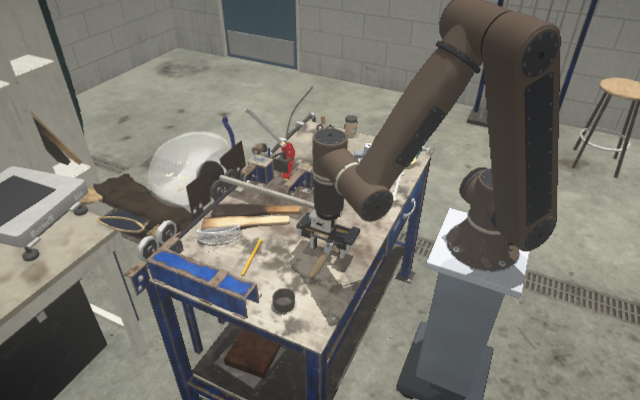

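The fingers straddle the block clear of the rod and blade. Closing the gripper.

Call:
{"fn": "step_arm", "kwargs": {"commands": [[[0,0,0.5],0],[[0,0,0],0],[[0,0,0],0],[[0,0,0],0],[[0,0,0],0],[[0,0,0],0]], "gripper": 1, "grip_force": 55}}

```text
time_s: 6.55
tcp_pos: [0.4572, 0.2654, 0.0055]
eef_rot: [180.0, -0.0, -90.1]
contact_force: [-0.4, 0.4, -0.9]
gripper_width: 0.0332
```

```bash
python3 -c "
from h import *
goto([.457,.2654,.006],-90)"
```

```text
t 6.55 tcp [0.4572 0.2654 0.0055] rot [180.    -0.   -90.06] j [ 51.4  21.5 -32.5  -0.  -36.  -51.5] F [-0.4  0.4 -0.9] M [-0.05  0.08  0.  ] w 0.0332
shift [-0.   0.2 -0.5] twist -0.06
```

Call:
{"fn": "step_arm", "kwargs": {"commands": [[[0,0,0],0],[[0,0,0],0],[[0,0,0],0],[[0,0,0],0]]}}

```text
time_s: 7.05
tcp_pos: [0.4573, 0.2654, 0.0056]
eef_rot: [-180.0, 0.0, -90.1]
contact_force: [1.1, -0.4, -0.8]
gripper_width: 0.0136
```

Call:
{"fn": "step_arm", "kwargs": {"commands": [[[0,0,-3],0],[[0,0,-10],0],[[0,0,-25],0],[[0,0,-35],0],[[0,0,-35],0],[[0,0,-25],0],[[0,0,-8],0],[[0,0,0],0],[[0,0,0],0]]}}

```text
time_s: 8.18
tcp_pos: [0.4565, 0.2648, 0.1453]
eef_rot: [179.9, -0.1, -90.1]
contact_force: [0.5, 0.6, -4.3]
gripper_width: 0.0138
```

```bash
python3 v.py w3; python3 - <<'E'
from h import *
import pickle
c=pickle.load(open("w3.pkl","rb"))
P=cloud(c);s=r.get_state()["tcp_pos"]
g=cv2.cvtColor(c["img"],cv2.COLOR_RGB2GRAY)
for v in range(0,240,12): print(v,[np.round(P[v,u]-s,4).tolist() for u in (300,318,340)])
E
```

```text
t 8.22 tcp [0.4566 0.2648 0.1453] rot [ 1.799e+02 -9.000e-02 -9.007e+01] j [ 51.4  10.8 -24.2  -0.  -55.1 -51.5] F [ 0.9  0.1 -5.5] M [ 0.16  0.07 -0.03] w 0.0137
shift [ 437.1  -30.7 -204.1] twist -20.07
0 [[0.0087, -0.1216, 0.0066], [0.0006, -0.1224, 0.0042], [-0.0093, -0.1223, 0.0045]]
12 [[0.0088, -0.1172, 0.0057], [0.0007, -0.1171, 0.0061], [-0.0094, -0.1174, 0.0047]]
24 [[0.0089, -0.1124, 0.0052], [0.0007, -0.1126, 0.0045], [-0.0094, -0.1124, 0.0053]]
36 [[0.009, -0.1075, 0.0052], [0.0007, -0.1076, 0.0044], [-0.0095, -0.1076, 0.0047]]
48 [[0.0091, -0.1024, 0.0055], [0.0007, -0.1029, 0.0024], [-0.0096, -0.1023, 0.0056]]
60 [[0.0093, -0.0974, 0.0039], [0.0007, -0.0972, 0.0056], [-0.0097, -0.0973, 0.0045]]
72 [[0.0093, -0.092, 0.0049], [0.0007, -0.0919, 0.0055], [-0.0097, -0.0918, 0.0068]]
84 [[0.0095, -0.0867, 0.0042], [0.0007, -0.0866, 0.0051], [-0.0099, -0.0866, 0.0056]]
96 [[0.0095, -0.0811, 0.0056], [0.0008, -0.0811, 0.0059], [-0.01, -0.0811, 0.0046]]
108 [[0.0097, -0.0755, 0.0042], [0.0008, -0.0755, 0.0057], [-0.01, -0.0755, 0.006]]
120 [[0.0097, -0.0698, 0.0064], [0.0008, -0.0697, 0.0043], [-0.0101, -0.0698, 0.0061]]
132 [[0.0099, -0.0639, 0.0051], [0.0008, -0.0639, 0.0051], [-0.0104, -0.0638, 0.0039]]
144 [[0.0099, -0.058, 0.0062], [0.0008, -0.0579, 0.0053], [-0.0104, -0.0579, 0.0052]]
156 [[0.0101, -0.0518, 0.0051], [0.0008, -0.0519, 0.0055], [-0.0104, -0.052, 0.0063]]
168 [[0.0202, -0.0182, -0.1445], [0.0008, -0.0463, 0.0093], [-0.0209, -0.0182, -0.1442]]
180 [[0.0206, -0.0053, -0.1458], [0.0009, -0.0401, 0.0094], [-0.0212, -0.0055, -0.1449]]
192 [[0.0207, 0.0072, -0.1443], [0.0009, -0.0335, 0.0086], [-0.0213, 0.0072, -0.144]]
204 [[0.021, 0.0205, -0.1444], [0.0009, -0.0272, 0.0094], [-0.0216, 0.0204, -0.144]]
216 [[0.0213, 0.0344, -0.1455], [0.0009, -0.0202, 0.0082], [-0.0218, 0.0339, -0.144]]
228 [[0.0216, 0.0482, -0.1453], [0.0009, -0.0172, 0.018], [-0.0221, 0.0482, -0.1452]]
```

View pics/w3.png

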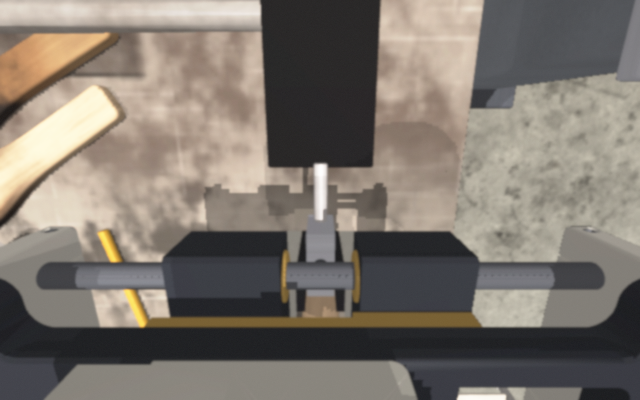

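```bash
cat > k.py <<'E'
from h import *
O=np.array([.5236,-.2640]);Y=-68.4
e=np.array([np.cos(np.radians(Y)),np.sin(np.radians(Y))]);n=np.array([-e[1],e[0]])
def clamp(x,y=0): return O+x*e+y*n
def toclamp(p): d=np.array(p[:2])-O; return d@e,d@n
E
python3 -c "
from k import *
goto([*clamp(-.235),.145],Y)"
```

```text
t 8.22 tcp [0.4566 0.2648 0.1453] rot [ 1.799e+02 -9.000e-02 -9.007e+01] j [ 51.4  10.8 -24.2  -0.  -55.1 -51.5] F [ 0.9  0.1 -5.5] M [ 0.16  0.07 -0.03] w 0.0137
shift [310.3  19.1   0.8] twist -21.67
```

Call:
{"fn": "step_arm", "kwargs": {"commands": [[[10,0,0],0],[[25,2,0],0],[[35,2.5,0],0],[[40,2.5,0],0],[[40,2.5,0],0],[[40,2.5,0],0],[[40,2.5,0],0],[[40,2.5,0],0],[[28,2,0],0],[[12,0,0],0],[[0,0,0],-5],[[0,0,0],-6],[[0,0,0],-6],[[0,0,10],-4.6],[[0,0,25],0],[[0,0,30],0],[[0,0,20],0],[[0,0,5],0],[[0,0,0],0],[[0,0,0],0]]}}

```text
time_s: 10.72
tcp_pos: [0.4385, -0.0445, 0.0574]
eef_rot: [-179.9, -0.0, -68.4]
contact_force: [0.3, -0.2, -3.9]
gripper_width: 0.0137
```

```bash
python3 v.py w4; python3 - <<'E'
from k import *
import pickle
goto([*clamp(-.235),.05],Y)
c=pickle.load(open("w4.pkl","rb"))
P=cloud(c);s=r.get_state()["tcp_pos"]
for v in range(0,170,24): print(v,[np.round(P[v,u]-s,4).tolist() for u in (300,318,340)])
E
```

```text
t 10.78 tcp [ 0.4385 -0.0444  0.0574] rot [-1.799e+02 -1.000e-02 -6.845e+01] j [ 20.    9.6 -40.7   0.  -39.6   1.5] F [ 0.2  0.4 -4.8] M [0.1  0.18 0.03] w 0.0134
shift [ 136.5    1.2 -292.6] twist 1.55
t 10.78 tcp [ 0.4385 -0.0444  0.0574] rot [-1.799e+02 -1.000e-02 -6.845e+01] j [ 20.    9.6 -40.7   0.  -39.6   1.5] F [ 0.2  0.4 -4.8] M [0.1  0.18 0.03] w 0.0134
shift [0.5 1.7 7.4] twist -0.05
0 [[0.0535, -0.1102, 0.0048], [0.046, -0.1133, 0.0043], [0.0367, -0.1166, 0.0055]]
24 [[0.0502, -0.1013, 0.0042], [0.0424, -0.1041, 0.0054], [0.033, -0.1078, 0.0053]]
48 [[0.0465, -0.0916, 0.0058], [0.0387, -0.0948, 0.0053], [0.0292, -0.0986, 0.0054]]
72 [[0.043, -0.082, 0.0048], [0.0349, -0.0852, 0.0047], [0.0252, -0.0889, 0.006]]
96 [[0.039, -0.0718, 0.0063], [0.0309, -0.075, 0.0059], [0.021, -0.0789, 0.006]]
120 [[0.0352, -0.0611, 0.0048], [0.0268, -0.0645, 0.0052], [0.0166, -0.0685, 0.0054]]
144 [[0.031, -0.0502, 0.006], [0.0225, -0.0535, 0.0059], [0.012, -0.0576, 0.0049]]
168 [[0.0265, -0.0261, -0.0579], [0.0182, -0.0426, 0.0089], [-0.0007, -0.0371, -0.0567]]
```

View pics/w4.png

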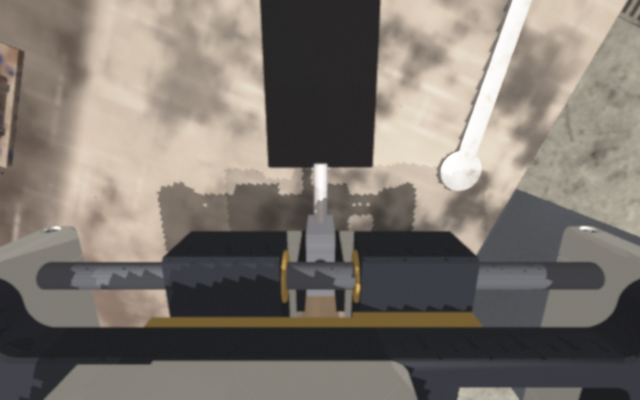

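Call:
{"fn": "step_arm", "kwargs": {"commands": [[[0.5,1.7,10],0],[[0,0,15],0],[[0,0,10],0],[[0,0,3],0],[[0,0,0],0],[[10,0,0],0],[[15,0,0],0],[[15,0,0],0],[[15,0,0],0],[[15,0,0],0],[[10,0,0],0],[[5,0,0],0],[[0,0,0],0]]}}

```text
time_s: 12.4
tcp_pos: [0.4677, -0.125, 0.0185]
eef_rot: [180.0, -0.0, -68.5]
contact_force: [-0.0, -0.4, -4.6]
gripper_width: 0.0135
```

```bash
python3 v.py w5; python3 - <<'E'
from k import *
import pickle
goto([*clamp(-.0885),.0195],Y)
c=pickle.load(open("w5.pkl","rb"))
P=cloud(c);s=r.get_state()["tcp_pos"];print(toclamp(s))
for v in range(0,170,24): print(v,[np.round(P[v,u]-s,4).tolist() for u in (300,318,340)])
E
```

```text
t 12.45 tcp [ 0.4676 -0.1248  0.0185] rot [-180.     -0.    -68.47] j [  8.4  17.  -37.6   0.  -35.4  13.1] F [ 1.8 -0.1 -4.9] M [ 0.13 -0.06  0.08] w 0.0137
shift [  51.1   -0.7 -331.5] twist 1.53
t 12.45 tcp [ 0.4676 -0.1248  0.0185] rot [-180.     -0.    -68.47] j [  8.4  17.  -37.6   0.  -35.4  13.1] F [ 1.8 -0.1 -4.9] M [ 0.13 -0.06  0.08] w 0.0137
shift [61.6 -0.9 -1. ] twist -0.07
(np.float64(-0.15006372954506841), np.float64(-0.0007856190861355608))
0 [[0.0533, -0.1101, 0.006], [0.046, -0.1136, 0.0044], [0.0367, -0.117, 0.0049]]
24 [[0.05, -0.1013, 0.0055], [0.0425, -0.1046, 0.0044], [0.0331, -0.1083, 0.0042]]
48 [[0.0467, -0.0921, 0.0041], [0.0388, -0.0952, 0.0047], [0.0292, -0.0989, 0.005]]
72 [[0.0429, -0.0821, 0.0061], [0.035, -0.0854, 0.0047], [0.0252, -0.0892, 0.0052]]
96 [[0.0392, -0.0721, 0.0044], [0.031, -0.0752, 0.0063], [0.021, -0.0792, 0.0053]]
120 [[0.0352, -0.0614, 0.0054], [0.0269, -0.0647, 0.0056], [0.0167, -0.0687, 0.0051]]
144 [[0.031, -0.0504, 0.0054], [0.0226, -0.0538, 0.0059], [0.0121, -0.0578, 0.0053]]
168 [[0.0266, -0.0338, -0.02], [0.0183, -0.0429, 0.0091], [0.0042, -0.0429, -0.0188]]
```

View pics/w5.png

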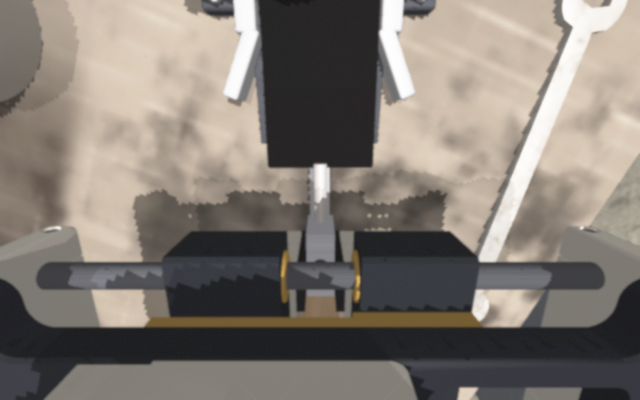

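```bash
python3 - <<'E'
from k import *
import pickle
c=pickle.load(open("w5.pkl","rb"));im=cv2.cvtColor(c["img"],cv2.COLOR_RGB2BGR)
cv2.imwrite("pics/z5.png",cv2.resize(im[0:110,220:420],None,fx=4,fy=4,interpolation=cv2.INTER_CUBIC))
E
```

```text
(no output)
```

View pics/z5.png

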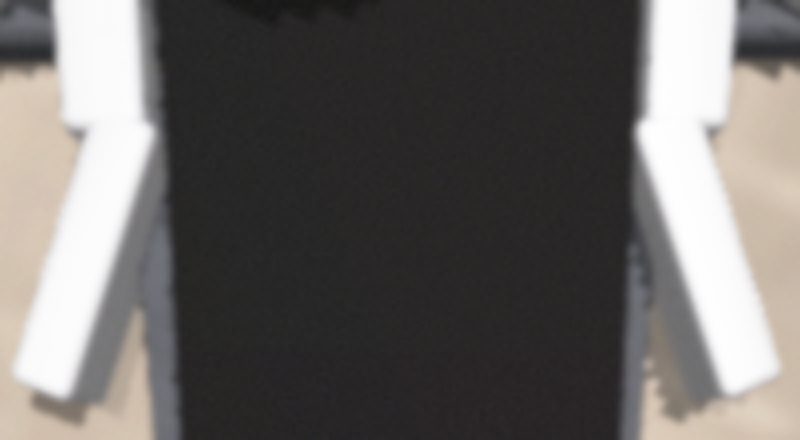

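Call:
{"fn": "step_arm", "kwargs": {"commands": [[[0,-0.7,0],0],[[4,0,0],0],[[8,0,0],0],[[10,0,0],0],[[10,0,0],0],[[10,0,0],0],[[7,0,0],0],[[2,0,0],0],[[0,0,0],0]]}}

```text
time_s: 13.58
tcp_pos: [0.4869, -0.172, 0.0185]
eef_rot: [180.0, 0.0, -68.5]
contact_force: [0.1, 0.5, -4.2]
gripper_width: 0.0135
```

```bash
python3 v.py w6; python3 - <<'E'
from k import *
import pickle
goto([*clamp(-.0885),.0185],Y);print(toclamp(r.get_state()["tcp_pos"]))
E
```

```text
t 13.62 tcp [ 0.4868 -0.1719  0.0185] rot [ 1.7999e+02  1.0000e-02 -6.8470e+01] j [  2.4  19.4 -33.5  -0.  -37.1  19.2] F [-0.8  0.3 -4.7] M [ 0.09  0.12 -0.04] w 0.0137
shift [ 1.000e-01 -0.000e+00 -3.315e+02] twist 1.53
t 13.62 tcp [ 0.4868 -0.1719  0.0185] rot [ 1.7999e+02  1.0000e-02 -6.8470e+01] j [  2.4  19.4 -33.5  -0.  -37.1  19.2] F [-0.8  0.3 -4.7] M [ 0.09  0.12 -0.04] w 0.0137
shift [10.7 -0.3  0. ] twist -0.07
(np.float64(-0.09915423763868444), np.float64(-0.0002728969275720815))
```

View pics/w6.png

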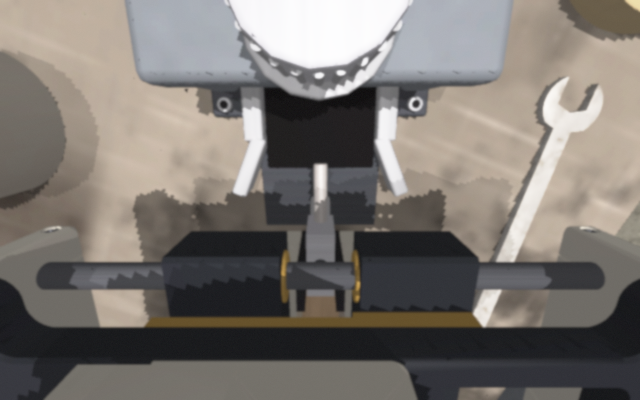

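Call:
{"fn": "step_arm", "kwargs": {"commands": [[[3,0,0],0],[[3,0,0],0],[[2,0,0],0],[[0,0,0],0]]}}

```text
time_s: 14.12
tcp_pos: [0.49, -0.1795, 0.0185]
eef_rot: [180.0, 0.0, -68.5]
contact_force: [-0.2, 0.5, -5.0]
gripper_width: 0.0133
```

Call:
{"fn": "step_arm", "kwargs": {"commands": [[[1,0,0],0],[[0,0,0],0]]}}

```text
time_s: 14.38
tcp_pos: [0.4903, -0.1803, 0.0186]
eef_rot: [180.0, -0.0, -68.5]
contact_force: [0.5, 0.3, -5.3]
gripper_width: 0.014
```

Call:
{"fn": "step_arm", "kwargs": {"commands": [[[0.7,0,0],0],[[0,0,0],0]]}}

```text
time_s: 14.62
tcp_pos: [0.4906, -0.181, 0.0186]
eef_rot: [-180.0, -0.0, -68.5]
contact_force: [-0.0, 0.2, -4.8]
gripper_width: 0.0136
```

Call:
{"fn": "step_arm", "kwargs": {"commands": [[[0.7,0,0],0],[[0,0,0],0]]}}

```text
time_s: 14.88
tcp_pos: [0.4909, -0.1817, 0.0186]
eef_rot: [-180.0, -0.0, -68.5]
contact_force: [0.3, -0.2, -3.9]
gripper_width: 0.0139
```

Call:
{"fn": "step_arm", "kwargs": {"commands": [[[0.5,0,0],0],[[0,0,0],0]]}}

```text
time_s: 15.12
tcp_pos: [0.491, -0.1821, 0.0186]
eef_rot: [180.0, 0.0, -68.5]
contact_force: [0.0, -0.1, -3.7]
gripper_width: 0.0139
```

Call:
{"fn": "step_arm", "kwargs": {"commands": [[[0.5,0,0],0],[[0,0,0],0]]}}

```text
time_s: 15.38
tcp_pos: [0.4909, -0.1823, 0.0185]
eef_rot: [180.0, 0.0, -68.5]
contact_force: [-2.2, 3.5, -3.0]
gripper_width: 0.0137
```

Call:
{"fn": "step_arm", "kwargs": {"commands": [[[0,0,1],0],[[0,0,1],0],[[0,0,0],0]]}}

```text
time_s: 15.75
tcp_pos: [0.491, -0.1822, 0.0172]
eef_rot: [180.0, 0.0, -68.4]
contact_force: [-4.0, 6.5, 5.9]
gripper_width: 0.014
```

Call:
{"fn": "step_arm", "kwargs": {"commands": [[[0,0,0.7],0],[[0,0,0],0]]}}

```text
time_s: 16.0
tcp_pos: [0.491, -0.1822, 0.017]
eef_rot: [-180.0, 0.0, -68.4]
contact_force: [-6.4, 8.4, 11.8]
gripper_width: 0.0134
```

Call:
{"fn": "step_arm", "kwargs": {"commands": [[[0,0,0.7],0],[[0,0,0],0]]}}

```text
time_s: 16.25
tcp_pos: [0.491, -0.1821, 0.0167]
eef_rot: [-180.0, 0.0, -68.4]
contact_force: [-8.5, 11.3, 16.2]
gripper_width: 0.0136
```

Call:
{"fn": "step_arm", "kwargs": {"commands": [[[0,0,-1],0],[[0,0,0],0]]}}

```text
time_s: 16.5
tcp_pos: [0.491, -0.1821, 0.017]
eef_rot: [-180.0, 0.0, -68.4]
contact_force: [-4.5, 7.5, 8.9]
gripper_width: 0.0137
```

```bash
python3 v.py w7; python3 - <<'E'
from k import *
import pickle
print(toclamp(r.get_state()["tcp_pos"]))
c=pickle.load(open("w7.pkl","rb"));im=cv2.cvtColor(c["img"],cv2.COLOR_RGB2BGR)
P=cloud(c)
for v in range(60,250,8): print(v,[np.round([*toclamp(P[v,u]),P[v,u][2]],4).tolist() for u in (305,320,335)])
E
```

```text
t 16.55 tcp [ 0.491  -0.1822  0.017 ] rot [-1.800e+02  1.000e-02 -6.844e+01] j [  1.1  20.1 -32.6  -0.  -37.3  20.5] F [-5.6  8.2  8.8] M [2.42 1.91 0.02] w 0.0139
shift [-1.10e+01 -1.00e-01 -3.33e+02] twist 1.56
(np.float64(-0.08808880693701157), np.float64(-0.00023432028147089533))
60 [[-0.0052, 0.0027, 0.1165], [-0.0052, -0.0, 0.1163], [-0.0053, -0.0027, 0.1168]]
68 [[-0.0064, 0.0028, 0.1154], [-0.0065, -0.0, 0.1161], [-0.0065, -0.0028, 0.1158]]
76 [[-0.0079, 0.0028, 0.1159], [-0.0079, -0.0, 0.1163], [-0.0079, -0.0028, 0.1157]]
84 [[-0.0093, 0.0028, 0.1166], [-0.0093, -0.0, 0.1157], [-0.0093, -0.0028, 0.1162]]
92 [[-0.0108, 0.0027, 0.1172], [-0.0108, -0.0, 0.1174], [-0.0107, -0.0028, 0.1165]]
100 [[-0.0122, 0.0028, 0.1168], [-0.0122, -0.0, 0.1168], [-0.0122, -0.0029, 0.1164]]
108 [[-0.0136, 0.0029, 0.1157], [-0.0136, -0.0, 0.1174], [-0.0136, -0.0029, 0.1165]]
116 [[-0.0151, 0.0029, 0.1162], [-0.0151, -0.0, 0.1153], [-0.0151, -0.0029, 0.1161]]
124 [[-0.0166, 0.0029, 0.1162], [-0.0166, -0.0, 0.1162], [-0.0166, -0.003, 0.1153]]
132 [[-0.02, 0.0044, 0.0865], [-0.0184, -0.0, 0.1109], [
[... 488 characters left out ...]
.0265], [-0.0522, -0.0086, 0.0077]]
188 [[-0.0571, 0.0088, 0.0068], [-0.052, 0.0, 0.0269], [-0.057, -0.0087, 0.0074]]
196 [[-0.0618, 0.0088, 0.0073], [-0.0565, 0.0, 0.0264], [-0.062, -0.0088, 0.0069]]
204 [[-0.0672, 0.009, 0.0059], [-0.0611, 0.0, 0.0256], [-0.0672, -0.0089, 0.0061]]
212 [[-0.0727, 0.0091, 0.0044], [-0.0655, 0.0, 0.0255], [-0.0728, -0.009, 0.0043]]
220 [[-0.078, 0.0092, 0.0041], [-0.0697, 0.0, 0.0265], [-0.0781, -0.0091, 0.0038]]
228 [[-0.0842, 0.0094, 0.0018], [-0.0712, 0.0, 0.0341], [-0.0837, -0.0092, 0.0031]]
236 [[-0.0792, 0.0082, 0.0258], [-0.0713, 0.0, 0.044], [-0.0792, -0.0081, 0.0258]]
244 [[-0.0788, 0.0076, 0.0368], [-0.0761, 0.0, 0.0426], [-0.0796, -0.0076, 0.0351]]
```

View pics/w7.png

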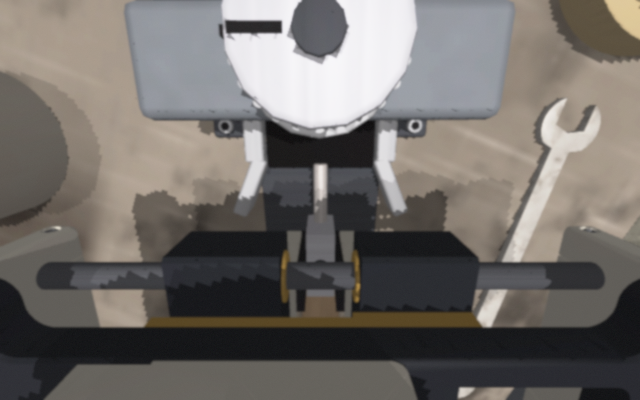

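The blade lies in the nest. Its near edge is at clamp x ≈ −42.5 mm and its top at about 23 mm, which matches the home position. I'll ease up slightly, then release.

Call:
{"fn": "step_arm", "kwargs": {"commands": [[[0,0,-0.8],0],[[0,0,0],0]]}}

```text
time_s: 16.8
tcp_pos: [0.491, -0.1822, 0.0173]
eef_rot: [180.0, 0.0, -68.5]
contact_force: [-4.6, 6.6, 1.8]
gripper_width: 0.0138
```

Call:
{"fn": "step_arm", "kwargs": {"commands": [[[0,0,0],0],[[0,0,0],0],[[0,0,0],0],[[0,0,0],0]], "gripper": 0.3}}

```text
time_s: 17.3
tcp_pos: [0.4914, -0.1827, 0.017]
eef_rot: [-180.0, -0.0, -68.5]
contact_force: [0.2, 0.2, 0.0]
gripper_width: 0.0481
```

```bash
python3 v.py w8; python3 - <<'E'
from k import *
import pickle
c=pickle.load(open("w8.pkl","rb"))
P=cloud(c)
for v in range(140,250,8): print(v,[np.round([*toclamp(P[v,u]),P[v,u][2]],4).tolist() for u in (305,320,335)])
print(onz(c,319,26,.116),toclamp(onz(c,319,26,.116)))
E
```

```text
t 17.35 tcp [ 0.4913 -0.1826  0.017 ] rot [-1.7999e+02 -1.0000e-02 -6.8460e+01] j [  1.1  20.1 -32.6   0.  -37.3  20.5] F [ 0.3 -0.   0.3] M [ 0.05  0.11 -0.03] w 0.052
shift [-1.14e+01  1.00e-01 -3.33e+02] twist 1.54
140 [[-0.0274, 0.0077, 0.0236], [-0.0218, 0.0001, 0.0857], [-0.0275, -0.0074, 0.0222]]
148 [[-0.0315, 0.0079, 0.0223], [-0.0316, 0.0002, 0.022], [-0.0316, -0.0075, 0.0221]]
156 [[-0.0358, 0.008, 0.0212], [-0.0356, 0.0002, 0.0225], [-0.0357, -0.0075, 0.0218]]
164 [[-0.0397, 0.008, 0.0227], [-0.0396, 0.0002, 0.0233], [-0.0397, -0.0076, 0.0225]]
172 [[-0.0466, 0.0087, 0.0089], [-0.0434, 0.0002, 0.0254], [-0.0465, -0.0083, 0.0094]]
180 [[-0.0516, 0.0089, 0.0075], [-0.0474, 0.0002, 0.0261], [-0.0515, -0.0084, 0.0079]]
188 [[-0.0564, 0.009, 0.0072], [-0.0514, 0.0002, 0.0271], [-0.0563, -0.0085, 0.0077]]
196 [[-0.0616, 0.0091, 0.006], [-0.0555, 0.0002, 0.0277], [-0.0613, -0.0086, 0.0071]]
204 [[-0.0669, 0.0092, 0.0048], [-0.0604, 0.0002, 0.0259], [-0.0668, -0.0087, 0.0053]]
212 [[-0.0719, 0.0093, 0.005], [-0.0647, 0.0002, 0.0263], [-0.0721, -0.0088, 0.0046]]
220 [[-0.0774, 0.0094, 0.0042], [-0.0694, 0.0002, 0.0257], [-0.0777, -0.009, 0.0035]]
228 [[-0.0826, 0.0095, 0.0043], [-0.0721, 0.0002, 0.0303], [-0.0824, -0.009, 0.0048]]
236 [[-0.0883, 0.0096, 0.0034], [-0.0718, 0.0002, 0.0415], [-0.0721, -0.0071, 0.0409]]
244 [[-0.0954, 0.0099, -0.0002], [-0.0758, 0.0002, 0.042], [-0.076, -0.0071, 0.0416]]
[ 0.52424133 -0.26484142  0.116     ] (np.float64(0.001018423251757178), np.float64(0.00028654263178249875))
```

View pics/w8.png

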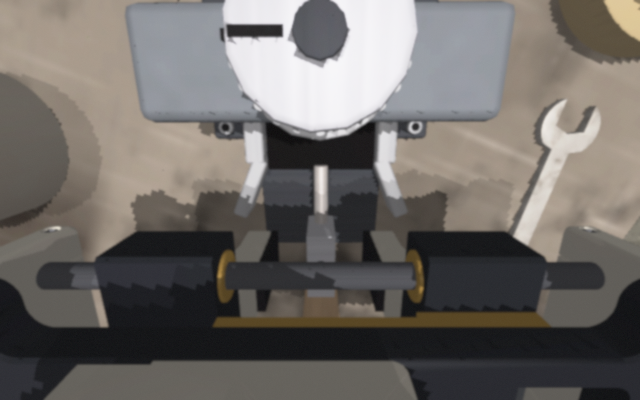

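Call:
{"fn": "step_arm", "kwargs": {"commands": [[[0,0,-8],0],[[0,0,-20],0],[[0,0,-40],0],[[0,0,-45],0],[[0,0,-45],0],[[0,0,-20],0],[[0,0,-5],0]], "gripper": 0}}

```text
time_s: 18.23
tcp_pos: [0.4918, -0.1826, 0.2019]
eef_rot: [-179.8, -0.1, -68.5]
contact_force: [-0.0, -0.6, -0.2]
gripper_width: 0.0878
```

```bash
python3 v.py w9;python3 -c "
from k import *
goto([.5239,-.2643,.17],61)"
```

```text
t 18.27 tcp [ 0.4915 -0.1826  0.2012] rot [-1.7989e+02 -4.0000e-02 -6.8460e+01] j [  1.1   7.4 -20.4   0.  -62.1  20.5] F [-0.3 -0.2  1.1] M [0.02 0.1  0.01] w 0.0876
shift [ -11.4    0.  -148.8] twist 1.54
t 18.27 tcp [ 0.4915 -0.1826  0.2012] rot [-1.7989e+02 -4.0000e-02 -6.8460e+01] j [  1.1   7.4 -20.4   0.  -62.1  20.5] F [-0.3 -0.2  1.1] M [0.02 0.1  0.01] w 0.0876
shift [87.9 -0.1 31.3] twist -129.46
```

View pics/w9.png

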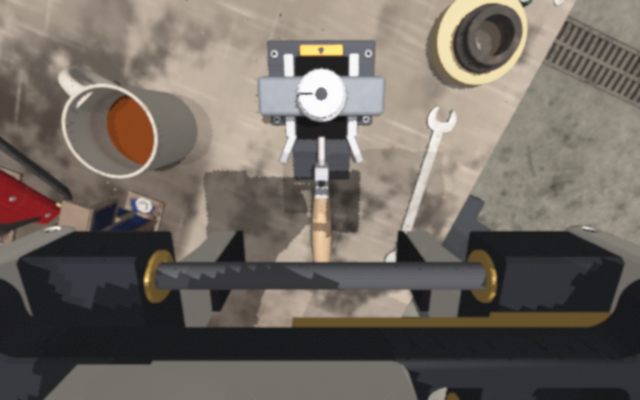

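```bash
python3 - <<'E'
from k import *
import pickle
c=pickle.load(open("w9.pkl","rb"));im=cv2.cvtColor(c["img"],cv2.COLOR_RGB2BGR)
g=cv2.cvtColor(im,cv2.COLOR_BGR2GRAY)[60:130,285:360]
m=(g<90).astype(np.uint8);n,l,s,ce=cv2.connectedComponentsWithStats(m)
for i in range(1,n):
    if 20<s[i,4]<300:
        u,v=ce[i]+[285,60];p=onz(c,u,v,.117);print(s[i],u,v,p,toclamp(p))
cv2.imwrite("pics/z6.png",cv2.resize(im[35:175,255:395],None,fx=4.2,fy=4.2,interpolation=cv2.INTER_CUBIC))
E
```

```text
(no output)
```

View pics/z6.png

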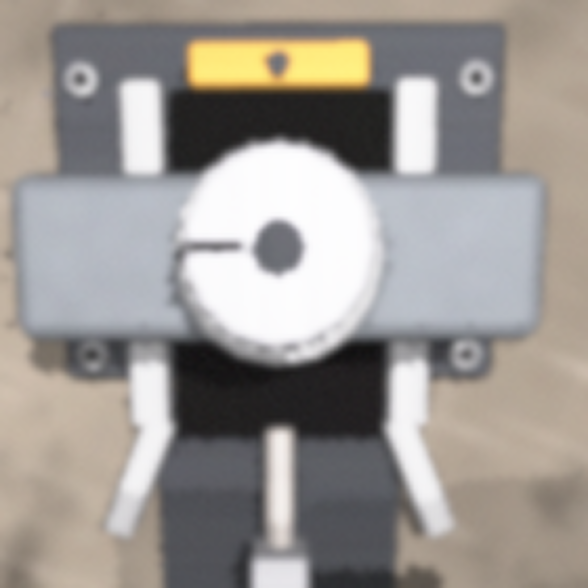

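```bash
python3 - <<'E'
from k import *
import pickle
for n,u,v in [("w9",321.05,93.45),("w8",320,28),("w7",319,26)]:
    c=pickle.load(open(n+".pkl","rb"));p=onz(c,u,v,.116);print(n,p,toclamp(p))
E
```

```text
w9 [ 0.52373777 -0.26401669  0.116     ] (np.float64(6.623857544444165e-05), np.float64(0.00012195419910253912))
w8 [ 0.52395791 -0.26460991  0.116     ] (np.float64(0.0006988357342111798), np.float64(0.00010825078474319557))
w7 [ 0.52388804 -0.26431989  0.116     ] (np.float64(0.0004034638187541842), np.float64(0.0001500546578076897))
```

Call:
{"fn": "step_arm", "kwargs": {"commands": [[[20,0,0],0],[[35,0,0],0],[[25,0,0],0],[[7.8,0,0],0],[[0,0,0],-10.6],[[0,0,0],-10.6],[[0,0,0],-10.6],[[0,0,0],-10.6],[[0,0,0],-10.6],[[0,0,0],-10.6],[[0,0,0],-10.6],[[0,0,0],-10.6],[[0,0,0],-10.6],[[0,0,0],-10.6],[[0,0,0],-10.6],[[0,0,0],-8],[[0,0,0],-4.9],[[0,0,0],0]]}}

```text
time_s: 20.52
tcp_pos: [0.5229, -0.2637, 0.1992]
eef_rot: [-179.9, 0.0, 61.0]
contact_force: [-0.1, 0.9, 0.0]
gripper_width: 0.0873
```

```bash
python3 -c "
from k import *
goto([.5238,-.2643,.091],65)"
```

```text
t 20.52 tcp [ 0.5229 -0.2637  0.1992] rot [-1.7993e+02  1.0000e-02  6.1020e+01] j [ -7.7  13.4 -13.1  -0.  -63.6 158.7] F [-0.1  0.9  0. ] M [-0.15  0.06 -0.02] w 0.0873
shift [-1.000e-01  1.200e+00  1.082e+02] twist -3.98
```

Call:
{"fn": "step_arm", "kwargs": {"commands": [[[-0.1,1.2,0],-8],[[0,0,15],0],[[0,0,35],0],[[0,0,30],0],[[0,0,15],0],[[0,0,9],0],[[0,0,4],0],[[0,0,0],0],[[0,0,0],0]]}}

```text
time_s: 21.65
tcp_pos: [0.5249, -0.265, 0.0928]
eef_rot: [179.9, -0.0, 69.0]
contact_force: [0.3, -1.1, 0.1]
gripper_width: 0.0873
```

```bash
python3 -c "
from k import *
goto([.5238,-.2643,.091],69)
c=cap('side');save(c,'s2')
im=cv2.imread('pics/s2.png');cv2.imwrite('pics/s2z.png',cv2.resize(im[110:230,300:450],None,fx=5,fy=5,interpolation=cv2.INTER_CUBIC))"
```

```text
t 21.65 tcp [ 0.5249 -0.265   0.0928] rot [ 1.7992e+02 -1.0000e-02  6.9030e+01] j [ -7.7  19.3 -20.4   0.  -50.3 166.8] F [ 0.3 -1.1  0.1] M [-0.19  0.04 -0.  ] w 0.0873
shift [ 0.3 -1.3  1.8] twist 0.03
```

View pics/s2z.png

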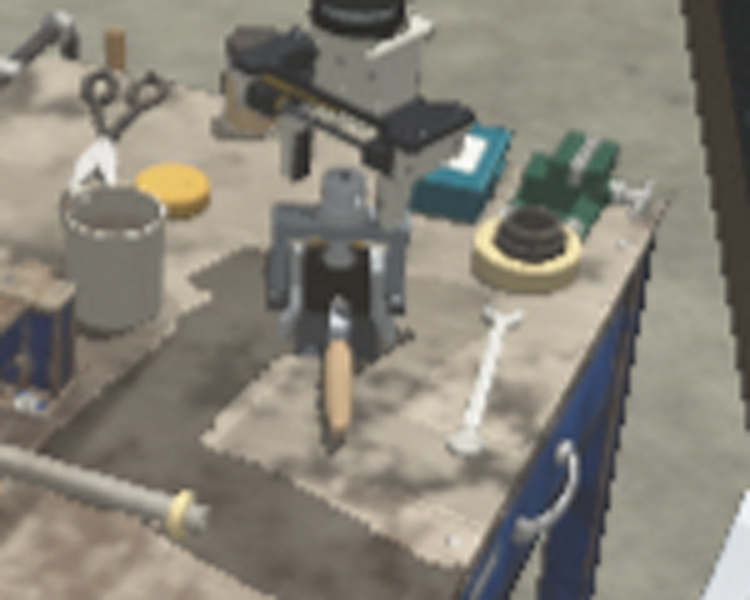

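Call:
{"fn": "step_arm", "kwargs": {"commands": [[[0.3,-1.2,1.3],0],[[0,0,0],0],[[0,0,0],0]]}}

```text
time_s: 22.08
tcp_pos: [0.5235, -0.2642, 0.0907]
eef_rot: [180.0, -0.0, 69.0]
contact_force: [-0.3, 0.8, -1.5]
gripper_width: 0.0876
```

Call:
{"fn": "step_arm", "kwargs": {"commands": [[[0,0,0],0],[[0,0,0],0],[[0,0,0],0],[[0,0,0],0],[[0,0,0],0],[[0,0,0],0]], "gripper": 1, "grip_force": 6}}

```text
time_s: 22.82
tcp_pos: [0.5241, -0.2644, 0.0909]
eef_rot: [179.9, -0.0, 69.1]
contact_force: [0.8, -0.4, -1.6]
gripper_width: 0.036
```

```bash
python3 -c "
from k import *
goto([.5238,-.2643,.091],69)"
```

```text
t 22.82 tcp [ 0.5241 -0.2644  0.0909] rot [179.92  -0.    69.05] j [ -7.7  19.3 -20.7   0.  -50.  166.7] F [ 0.8 -0.4 -1.6] M [-0.47 -0.02 -0.03] w 0.036
shift [-0.  -0.4 -0.1] twist 0.05
```

Call:
{"fn": "step_arm", "kwargs": {"commands": [[[0,0,0],0],[[0,0,0],0],[[0,0,0],3],[[0,0,0],6],[[0,0,0],8],[[0,0,0],8],[[0,0,0],8],[[0,0,0],7]], "grip_force": 40}}

```text
time_s: 23.82
tcp_pos: [0.5243, -0.2646, 0.0908]
eef_rot: [179.9, -0.1, 28.8]
contact_force: [4.6, -4.1, -3.1]
gripper_width: 0.0355
```

```bash
cat > q.py <<'E'
from h import *
s=r.get_state();print(s["time_s"],"yaw",s["eef_rot"][2],"j6",s["joints"][5],"F",np.round(s["contact_force"],1),"M",np.round(s["moment"],3),s["gripper_width"],np.round(s["tcp_pos"],4))
E
python3 q.py
```

```text
23.825 yaw 28.827590824677564 j6 126.49377377086111 F [ 4.6 -4.1 -3.1] M [-1.518 -1.409  0.142] 0.03545356546037254 [ 0.5243 -0.2646  0.0908]
```

Call:
{"fn": "step_arm", "kwargs": {"commands": [[[0,0,0],8],[[0,0,0],8],[[0,0,0],8],[[0,0,0],8],[[0,0,0],8]]}}

```text
time_s: 24.45
tcp_pos: [0.5244, -0.2649, 0.0909]
eef_rot: [180.0, -0.1, -11.2]
contact_force: [4.0, -5.3, -3.4]
gripper_width: 0.0352
```

```bash
python3 q.py;python3 -c "
from h import *
c=cap('side');save(c,'s3')
im=cv2.imread('pics/s3.png');cv2.imwrite('pics/s3z.png',cv2.resize(im[130:200,330:400],None,fx=8,fy=8,interpolation=cv2.INTER_CUBIC))
im=cv2.imread('pics/s2.png');cv2.imwrite('pics/s2y.png',cv2.resize(im[130:200,330:400],None,fx=8,fy=8,interpolation=cv2.INTER_CUBIC))"
```

```text
24.45 yaw -11.193086739341314 j6 86.47571278704996 F [ 4.  -5.3 -3.4] M [-2.051 -1.432  0.13 ] 0.0352415816280603 [ 0.5244 -0.2649  0.0909]
```

View pics/s3z.png

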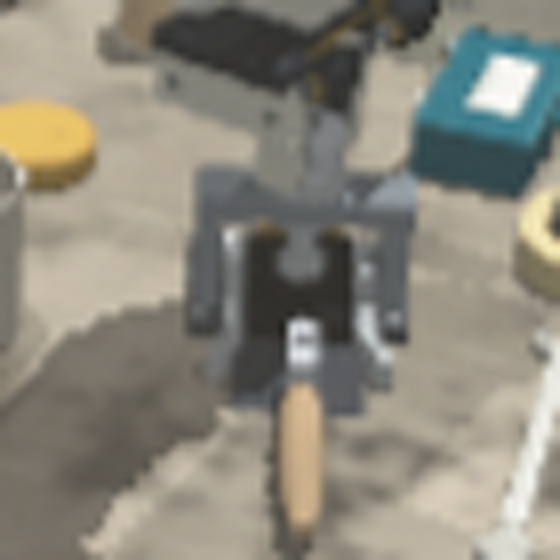

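View pics/s2y.png

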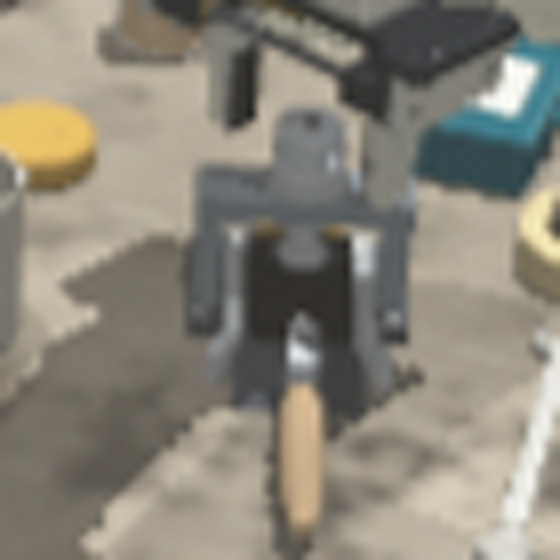

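Call:
{"fn": "step_arm", "kwargs": {"commands": [[[0,0,0],8],[[0,0,0],8]]}}

```text
time_s: 24.75
tcp_pos: [0.5243, -0.265, 0.0909]
eef_rot: [180.0, -0.1, -27.2]
contact_force: [4.6, -5.7, -4.6]
gripper_width: 0.035
```

```bash
python3 q.py
```

```text
24.75 yaw -27.19138623765224 j6 70.47635094125438 F [ 4.6 -5.7 -4.6] M [-2.286 -1.397  0.171] 0.035044799395502126 [ 0.5243 -0.265   0.0909]
```

Call:
{"fn": "step_arm", "kwargs": {"commands": [[[0,0,0],8],[[0,0,0],8]]}}

```text
time_s: 25.0
tcp_pos: [0.5243, -0.2651, 0.0908]
eef_rot: [-180.0, -0.1, -43.2]
contact_force: [3.9, -6.5, -5.0]
gripper_width: 0.0353
```

```bash
python3 q.py
```

```text
25.0 yaw -43.19499056262059 j6 54.47476754516213 F [ 3.9 -6.5 -5. ] M [-2.435 -1.267  0.119] 0.035252077344170255 [ 0.5243 -0.2651  0.0908]
```

Call:
{"fn": "step_arm", "kwargs": {"commands": [[[0,0,0],8]]}}

```text
time_s: 25.12
tcp_pos: [0.5242, -0.2651, 0.0909]
eef_rot: [-180.0, -0.1, -51.2]
contact_force: [4.1, -6.5, -4.5]
gripper_width: 0.0349
```

```bash
python3 q.py
```

```text
25.125 yaw -51.19427265222904 j6 46.47592811498538 F [ 4.1 -6.5 -4.5] M [-2.511 -1.343  0.159] 0.03494988703118659 [ 0.5242 -0.2651  0.0909]
```

Call:
{"fn": "step_arm", "kwargs": {"commands": [[[0,0,0],8]]}}

```text
time_s: 25.25
tcp_pos: [0.5242, -0.2652, 0.0909]
eef_rot: [-180.0, -0.1, -59.2]
contact_force: [4.7, -7.6, -3.7]
gripper_width: 0.0352
```

```bash
python3 q.py
```

```text
25.25 yaw -59.200429321282805 j6 38.47366438166851 F [ 4.7 -7.6 -3.7] M [-2.518 -1.217  0.093] 0.03521596818642799 [ 0.5242 -0.2652  0.0909]
```

Call:
{"fn": "step_arm", "kwargs": {"commands": [[[0,0,0],8]]}}

```text
time_s: 25.38
tcp_pos: [0.5241, -0.2652, 0.0909]
eef_rot: [-180.0, -0.1, -67.2]
contact_force: [3.3, -7.2, -3.2]
gripper_width: 0.0353
```

```bash
python3 q.py
```

```text
25.375 yaw -67.19788674647026 j6 30.472582641641075 F [ 3.3 -7.2 -3.2] M [-2.605 -1.198  0.13 ] 0.035329385056152525 [ 0.5241 -0.2652  0.0909]
```

Call:
{"fn": "step_arm", "kwargs": {"commands": [[[0.6,0,0],8]]}}

```text
time_s: 25.5
tcp_pos: [0.5241, -0.2653, 0.0908]
eef_rot: [-180.0, -0.1, -75.2]
contact_force: [2.3, -2.7, -1.5]
gripper_width: 0.0349
```

```bash
python3 q.py
```

```text
25.5 yaw -75.20778589540329 j6 22.52782167285821 F [ 2.3 -2.7 -1.5] M [-0.98  -0.774  0.175] 0.034924747835099794 [ 0.5241 -0.2653  0.0908]
```

Call:
{"fn": "step_arm", "kwargs": {"commands": [[[0,0,0],8]]}}

```text
time_s: 25.62
tcp_pos: [0.5241, -0.2653, 0.0909]
eef_rot: [-180.0, -0.1, -83.2]
contact_force: [2.1, -3.6, -1.8]
gripper_width: 0.035
```

```bash
python3 q.py
```

```text
25.625 yaw -83.20310178597542 j6 14.528243360291569 F [ 2.1 -3.6 -1.8] M [-1.572 -0.877  0.179] 0.03495456211800862 [ 0.5241 -0.2653  0.0909]
```

Call:
{"fn": "step_arm", "kwargs": {"commands": [[[0,0,0],8]]}}

```text
time_s: 25.75
tcp_pos: [0.524, -0.2653, 0.0908]
eef_rot: [-180.0, -0.0, -91.2]
contact_force: [2.1, -4.8, -1.7]
gripper_width: 0.035
```

```bash
python3 q.py
```

```text
25.75 yaw -91.18753017565646 j6 6.5386330130062005 F [ 2.1 -4.8 -1.7] M [-1.605 -0.809  0.317] 0.03499407327943827 [ 0.524  -0.2653  0.0908]
```

Call:
{"fn": "step_arm", "kwargs": {"commands": [[[0,0,0],8]]}}

```text
time_s: 25.88
tcp_pos: [0.5239, -0.2653, 0.0908]
eef_rot: [-180.0, -0.0, -99.2]
contact_force: [1.7, -4.3, -1.4]
gripper_width: 0.0352
```

```bash
python3 q.py
```

```text
25.875 yaw -99.17776250147342 j6 -1.4551092996200305 F [ 1.7 -4.3 -1.4] M [-1.574 -0.703  0.424] 0.035204011263425206 [ 0.5239 -0.2653  0.0908]
```

Call:
{"fn": "step_arm", "kwargs": {"commands": [[[0,0,0],4]]}}

```text
time_s: 26.0
tcp_pos: [0.5239, -0.2653, 0.0908]
eef_rot: [-180.0, -0.0, -103.1]
contact_force: [2.0, -3.9, -1.6]
gripper_width: 0.0351
```

```bash
python3 q.py
```

```text
26.0 yaw -103.10667634319606 j6 -5.383116776676102 F [ 2.  -3.9 -1.6] M [-1.569 -0.729  0.333] 0.035135055866531685 [ 0.5239 -0.2653  0.0908]
```

Call:
{"fn": "step_arm", "kwargs": {"commands": [[[0,0,0],4]]}}

```text
time_s: 26.12
tcp_pos: [0.5239, -0.2653, 0.0908]
eef_rot: [-180.0, -0.0, -107.1]
contact_force: [2.1, -3.5, -1.7]
gripper_width: 0.0351
```

```bash
python3 q.py
```

```text
26.125 yaw -107.06356155131537 j6 -9.337459389147968 F [ 2.1 -3.5 -1.7] M [-1.589 -0.678  0.208] 0.03512541046295195 [ 0.5239 -0.2653  0.0908]
```

Call:
{"fn": "step_arm", "kwargs": {"commands": [[[0,0,0],4]]}}

```text
time_s: 26.25
tcp_pos: [0.5238, -0.2653, 0.0908]
eef_rot: [-180.0, -0.0, -111.1]
contact_force: [2.7, -4.4, -1.8]
gripper_width: 0.0352
```

```bash
python3 q.py
```

```text
26.25 yaw -111.07588450683475 j6 -13.343036577646723 F [ 2.7 -4.4 -1.8] M [-1.587 -0.677  0.09 ] 0.035191871669462756 [ 0.5238 -0.2653  0.0908]
```

Call:
{"fn": "step_arm", "kwargs": {"commands": [[[0,0,0],4]]}}

```text
time_s: 26.38
tcp_pos: [0.5238, -0.2653, 0.0908]
eef_rot: [-180.0, -0.0, -115.1]
contact_force: [2.2, -3.9, -1.3]
gripper_width: 0.035
```

```bash
python3 q.py
```

```text
26.375 yaw -115.08525771216412 j6 -17.349192483512184 F [ 2.2 -3.9 -1.3] M [-1.547 -0.607  0.061] 0.03498923910498358 [ 0.5238 -0.2653  0.0908]
```

Call:
{"fn": "step_arm", "kwargs": {"commands": [[[0,0,0],4]]}}

```text
time_s: 26.5
tcp_pos: [0.5238, -0.2653, 0.0908]
eef_rot: [-180.0, -0.0, -119.1]
contact_force: [1.4, -3.5, -0.8]
gripper_width: 0.0349
```

```bash
python3 q.py
```

```text
26.5 yaw -119.07293702573439 j6 -21.341009718227905 F [ 1.4 -3.5 -0.8] M [-1.498 -0.561  0.223] 0.034907561217970486 [ 0.5238 -0.2653  0.0908]
```

Call:
{"fn": "step_arm", "kwargs": {"commands": [[[0,0,0],4]]}}

```text
time_s: 26.62
tcp_pos: [0.5237, -0.2652, 0.0908]
eef_rot: [-180.0, -0.0, -123.1]
contact_force: [1.7, -3.8, -1.6]
gripper_width: 0.0352
```

```bash
python3 q.py
```

```text
26.625 yaw -123.05673869814063 j6 -25.32976740740254 F [ 1.7 -3.8 -1.6] M [-1.486 -0.526  0.315] 0.035216655355508886 [ 0.5237 -0.2652  0.0908]
```

Call:
{"fn": "step_arm", "kwargs": {"commands": [[[0,0,0],4]]}}

```text
time_s: 26.75
tcp_pos: [0.5237, -0.2653, 0.0908]
eef_rot: [-180.0, -0.0, -127.0]
contact_force: [0.9, -4.3, -0.5]
gripper_width: 0.0352
```

```bash
python3 q.py
```

```text
26.75 yaw -127.04923674043562 j6 -29.32534508224083 F [ 0.9 -4.3 -0.5] M [-1.477 -0.506  0.396] 0.035234666505339504 [ 0.5237 -0.2653  0.0908]
```

Call:
{"fn": "step_arm", "kwargs": {"commands": [[[0,0,0],4]]}}

```text
time_s: 26.88
tcp_pos: [0.5237, -0.2652, 0.0909]
eef_rot: [-180.0, -0.0, -131.0]
contact_force: [0.7, -4.7, -1.1]
gripper_width: 0.0353
```

```bash
python3 q.py
```

```text
26.875 yaw -131.0456334168909 j6 -33.323096856128224 F [ 0.7 -4.7 -1.1] M [-1.412 -0.488  0.353] 0.035291572264858184 [ 0.5237 -0.2652  0.0909]
```

Call:
{"fn": "step_arm", "kwargs": {"commands": [[[0,0,0],4],[[0,0,0],4]]}}

```text
time_s: 27.12
tcp_pos: [0.5236, -0.2652, 0.0908]
eef_rot: [-180.0, -0.0, -139.1]
contact_force: [0.7, -3.7, -0.4]
gripper_width: 0.0358
```

```bash
python3 q.py
```

```text
27.125 yaw -139.07279753667237 j6 -41.34322268752395 F [ 0.7 -3.7 -0.4] M [-1.392 -0.503  0.07 ] 0.03575905305333707 [ 0.5236 -0.2652  0.0908]
```

Call:
{"fn": "step_arm", "kwargs": {"commands": [[[0,0,0],4],[[0,0,0],0]]}}

```text
time_s: 27.38
tcp_pos: [0.5236, -0.2651, 0.0908]
eef_rot: [-180.0, -0.0, -142.9]
contact_force: [0.8, -5.0, -0.9]
gripper_width: 0.0353
```

```bash
python3 q.py
```

```text
27.375 yaw -142.93267266729393 j6 -45.195035301170364 F [ 0.8 -5.  -0.9] M [-1.628 -0.404 -0.049] 0.03530357184146854 [ 0.5236 -0.2651  0.0908]
```

Two torque peaks of about 0.4 N·m showed up, 29° apart, and each fell back to roughly 0, so that's two clicks. Releasing and lifting straight up to look.

Call:
{"fn": "step_arm", "kwargs": {"commands": [[[0,0,0],0],[[0,0,0],0],[[0,0,0],0],[[0,0,0],0],[[0,0,-5],0],[[0,0,-20],0],[[0,0,-45],0],[[0,0,-50],0],[[0,0,-40],0],[[0,0,-15],0]], "gripper": 0}}

```text
time_s: 28.62
tcp_pos: [0.5246, -0.265, 0.2691]
eef_rot: [-179.8, 0.2, -142.9]
contact_force: [0.2, -0.2, -0.5]
gripper_width: 0.0877
```

```bash
python3 q.py; python3 -c "
from k import *
goto([*clamp(-.1),.2],Y)"
```

```text
28.625 yaw -142.94353043528255 j6 -45.21712921281608 F [ 0.2 -0.2 -0.5] M [0.067 0.025 0.009] 0.0876507427612387 [ 0.5246 -0.265   0.2691]
t 28.62 tcp [ 0.5246 -0.265   0.2691] rot [-1.7979e+02  1.7000e-01 -1.4294e+02] j [ -7.7  10.8  -7.1   0.  -71.8 -45.2] F [ 0.2 -0.2 -0.5] M [0.07 0.03 0.01] w 0.0877
shift [-26.3  98.   68.8] twist -74.54
```

Call:
{"fn": "step_arm", "kwargs": {"commands": [[[-6,20,0],0],[[-10,40,0],0],[[-8,30,0],0],[[-2,8,0],0],[[0,0,0],-10.6],[[0,0,0],-10.6],[[0,0,0],-10.6],[[0,0,0],-10.6],[[0,0,10],-10.6],[[0,0,30],-10.6],[[0,0,20],-8],[[0,0,5],-3],[[0,0,0],0],[[0,0,0],0]]}}

```text
time_s: 30.38
tcp_pos: [0.4854, -0.1708, 0.2006]
eef_rot: [180.0, 0.0, -68.4]
contact_force: [0.0, 0.6, -0.1]
gripper_width: 0.0882
```

```bash
python3 v.py w10; python3 q.py; python3 - <<'E'
import cv2
im=cv2.imread("pics/w10.png");cv2.imwrite("pics/z7.png",cv2.resize(im[25:165,250:390],None,fx=4.2,fy=4.2,interpolation=cv2.INTER_CUBIC))
E
```

```text
t 30.43 tcp [ 0.4854 -0.1708  0.2008] rot [-179.99   -0.    -68.42] j [  2.5   6.5 -21.5   0.  -62.   19.1] F [ 1.  -0.4 -0.1] M [-0.02  0.11 -0.06] w 0.0874
shift [   1.7   -1.  -149.2] twist 1.58
30.425 yaw -68.41750871505194 j6 19.085853778177086 F [ 1.  -0.4 -0.1] M [-0.018  0.115 -0.059] 0.08742485745514426 [ 0.4854 -0.1708  0.2008]
```

View pics/w10.png

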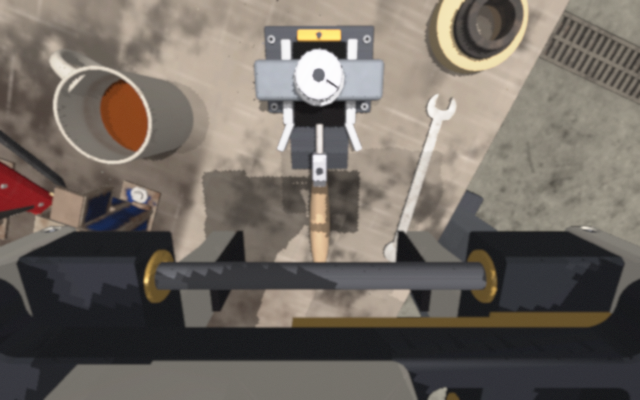

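View pics/z7.png

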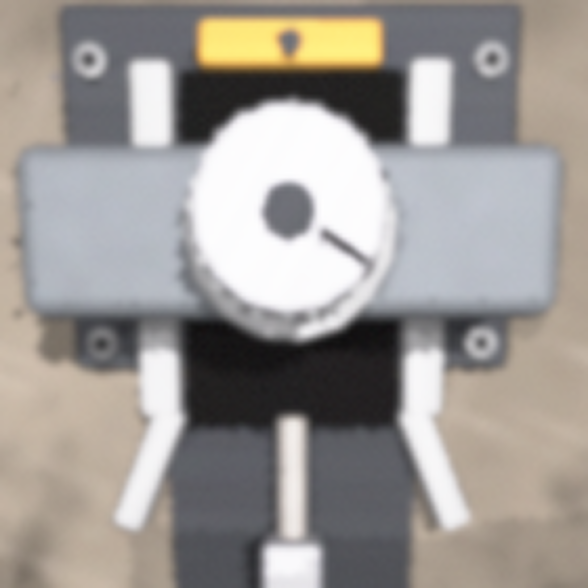

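The knob's line now points lower-right, from (288, 211) to (370, 268) in the zoom. That's about 215° clockwise of its start, which agrees with the 212° the tool turned. The collar's line is hidden behind the knob, so I'll look from the clamp's −y side.

```bash
python3 -c "
from k import *
goto([*clamp(0,-.15),.25],21.6)"
```

```text
t 30.43 tcp [ 0.4854 -0.1708  0.2008] rot [-179.99   -0.    -68.42] j [  2.5   6.5 -21.5   0.  -62.   19.1] F [ 1.  -0.4 -0.1] M [-0.02  0.11 -0.06] w 0.0874
shift [100.7 148.8 -49.2] twist -90.02
```

Call:
{"fn": "step_arm", "kwargs": {"commands": [[[0,0,-20],0],[[10,20,-29],0],[[20,35,0],0],[[25,35,0],0],[[25,35,0],0],[[20,24,0],0],[[0,0,0],-9],[[0,0,0],-10.5],[[0,0,0],-10.5],[[0,0,0],-10.5],[[0,0,0],-10.5],[[0,0,0],-10.5],[[0,0,0],-10.5],[[0,0,0],-10],[[0,0,0],-8],[[0,0,0],0],[[0,0,0],0]]}}

```text
time_s: 32.55
tcp_pos: [0.3838, -0.3188, 0.2499]
eef_rot: [180.0, -0.0, 21.4]
contact_force: [-0.4, -0.1, 0.0]
gripper_width: 0.0878
```

```bash
python3 v.py w11; python3 q.py; python3 - <<'E'
import cv2
from h import *
from k import *
import pickle
c=pickle.load(open("w11.pkl","rb"));print(proj(c,[*clamp(0),.085]))
u,v=map(int,proj(c,[*clamp(0),.1]));y=max(0,v-40)
im=cv2.imread("pics/w11.png");cv2.imwrite("pics/z8.png",cv2.resize(im[y:y+80,u-40:u+40],None,fx=7.4,fy=7.4,interpolation=cv2.INTER_CUBIC))
E
```

```text
t 32.6 tcp [ 0.3838 -0.3188  0.2498] rot [ 1.7999e+02 -1.0000e-02  2.1480e+01] j [-17.1   2.8 -18.9  -0.  -68.2 128.6] F [ 0.8 -0.7  0.3] M [-0.16  0.13  0.01] w 0.0877
shift [ 149.8  -98.8 -100.2] twist 91.48
32.6 yaw 21.479577613835332 j6 128.58231095501273 F [ 0.8 -0.7  0.3] M [-0.156  0.135  0.008] 0.08765352012569194 [ 0.3838 -0.3188  0.2498]
(np.float64(320.91513815162676), np.float64(31.07624999758596))
```

View pics/w11.png

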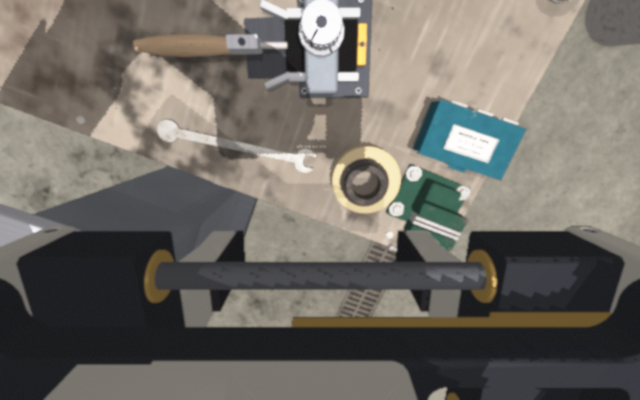

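View pics/z8.png

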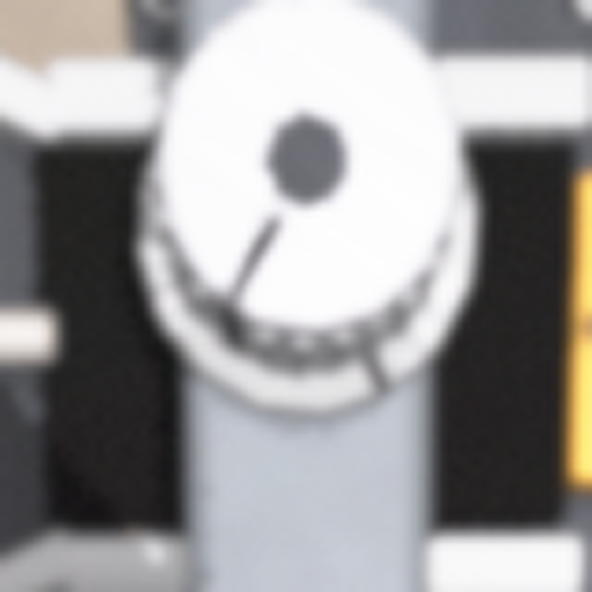

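Both lines show in the zoom: the knob's line ends at (232, 310) and the collar's line runs from (365, 345) to (385, 390). Computing the angle between them.

```bash
python3 - <<'E'
from k import *
import pickle
c=pickle.load(open("w11.pkl","rb"));u,v=map(int,proj(c,[*clamp(0),.1]));y=max(0,v-40)
q=lambda a,b,z:onz(c,u-40+a/7.4-.43,y+b/7.4-.43,z)
C=q(307,157,.116);print("centre",C,toclamp(C))
A=q(232,308,.116)-C
print("knob r",np.hypot(*A[:2]))
for zc in (.085,.087):
  B=q(384,388,zc)-C;B1=q(368,352,zc)-C
  a,b,b1=[np.degrees(np.arctan2(t[1],t[0])) for t in (A,B,B1)];print("collar r",np.hypot(*B[:2]),np.hypot(*B1[:2]),"cw past",[(x-a)%360 for x in(b,b1)])
w=pickle.load(open("w10.pkl","rb"))
k=onz(w,320,0,.02)
# cup/mug check in w10 vs w9 by top camera
t0=pickle.load(open("top0.pkl","rb"));t=cap("top");save(t,"top1");save(t,"t1")
d=cv2.absdiff(t["img"],t0["img"]).max(2)
print("mug diff",d[150:185,375:405].mean(),"cup diff",d[212:236,200:225].mean())
print(t0["z_map"].shape)
for n in("w9","w10"):
    c=pickle.load(open(n+".pkl","rb"));P=cloud(c)
    X=[(toclamp(P[v,320])[0],P[v,320][2],v) for v in range(105,200,5)]
    print(n,np.round(X,4).tolist())
E
```

```text
centre [ 0.52437732 -0.26372312  0.116     ] (np.float64(2.8717810563111226e-05), np.float64(0.0008246569434226872))
knob r 0.0184290773623963
collar r 0.022029151268056456 0.017142744601321105 cw past [np.float64(57.39789652303017), np.float64(57.91280531376606)]
collar r 0.022306292855211886 0.017448405877643684 cw past [np.float64(56.81144002931103), np.float64(57.150928233796265)]
mug diff 4.846666666666667 cup diff 4.14
(400, 640)
w9 [[-0.0085, 0.1162, 105.0], [-0.0123, 0.1164, 110.0], [-0.016, 0.1165, 115.0], [-0.0206, 0.0866, 120.0], [-0.0276, 0.0219, 125.0], [-0.0329, 0.0237, 130.0], [-0.0385, 0.0211, 135.0], [-0.0437, 0.0248, 140.0], [-0.0489, 0.0274, 145.0], [-0.0546, 0.0254, 150.0], [-0.0602, 0.0254, 155.0], [-0.0658, 0.0259, 160.0], [-0.0717, 0.0248, 165.0], [-0.0743, 0.0411, 170.0], [-0.0798, 0.0412, 175.0], [-0.0852, 0.0422, 180.0], [-0.0901, 0.0452, 185.0], [-0.0969, 0.0404, 190.0], [-0.1023, 0.0418, 195.0]]
w10 [[-0.0214, 0.0865, 105.0], [-0.0252, 0.0233, 110.0], [-0.0305, 0.0218, 115.0], [-0.0357, 0.0224, 120.0], [-0.0409, 0.0258, 125.0], [-0.0462, 0.0271, 130.0], [-0.0514, 0.0277, 135.0], [-0.057, 0.0262, 140.0], [-0.0624, 0.0263, 145.0], [-0.0678, 0.0268, 150.0], [-0.0711, 0.0432, 155.0], [-0.0764, 0.0429, 160.0], [-0.0819, 0.0422, 165.0], [-0.087, 0.0443, 170.0], [-0.0927, 0.043, 175.0], [-0.0981, 0.0434, 180.0], [-0.1038, 0.0431, 185.0], [-0.1128, 0.0301, 190.0], [-0.1183, 0.0318, 195.0]]
```

View pics/t1.png

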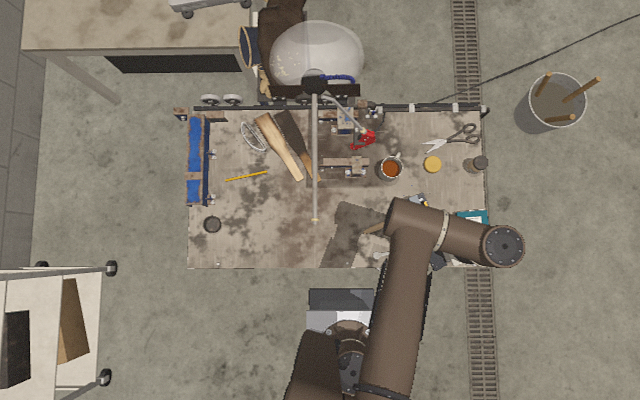

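```bash
python3 q.py; python3 -c "
from plant import close_job
print(close_job())"
```

```text
32.65 yaw 21.516530001421355 j6 128.61681104886523 F [1.2 0.3 0.4] M [-0.136  0.171 -0.035] 0.08775408221277407 [ 0.3838 -0.3188  0.2498]
the job is handed in; nothing more can be done
None
```

The paddle is clamped in the nest with its blade against the brass stop, and the ratchet slipped two clicks. I handed the job in at about 32.7 s, and `close_job` gave no verdict.

**Blade:** I gripped the paddle by its block and slid the blade under the bridge until it touched the stop at about 4 N. While lowering it, the sideways force on the wrist reached about 14 N, well under the 45 N limit. The later pictures show the blade end against the brass, the near edge about where it should be when home, and the blade top at 22–23 mm (22 mm expected).

**Knob:** I turned it 212° clockwise in one grip. The torque peaked twice at about 0.4 N·m, 29° apart, and fell to about zero each time. That is slightly above the stated 0.35 N·m, but single readings scattered by about 0.04. From the clamp's −y side, the knob's line measures about 57° past the collar's line, which matches two clicks.

**Mug and cup:** The top view shows no movement of either.

**Not measured directly:** I had no reading of the plunger's pressing force; I took it as tight because the collar had stopped and the ratchet slipped. My position estimates for the clamp and knob agreed to about 1 mm. The wrist camera gave the blade's near edge 1–2 mm differently in one view, but its distance to the brass stop did not change. The arm was clear of everything at the end.

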